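# Load the sofa-foot tray in dot order and scan it in

### The job

Load the blue tray with sofa feet, flange down, in this order: the pale wood foot into the one-dot pocket, then the dark wood foot into the two-dot pocket, then the black foot into the three-dot pocket, setting each down flat without dropping it. Then pick up the scanner, hold its window about 10 cm straight above the barcode label on the tray and keep it still there for a full second, and lay it back down flat in the middle of its green mat, without dropping it. Leave the red and white feet and everything else where they are.

Things in the scene. Friction and masses are not known exactly. Their poses are not given: they have to be found in the camera images.
- tray: fixed blue tray: four open pockets in a row along its y, each 58 mm square inside, 64 mm apart, floor 6 mm and wall tops 34 mm above the table. White dots (10 mm, one to four per pocket) on the 26 mm ledge on the tray's -x side, towards the robot, flush with the walls, count the pockets from its +y end. Origin: on the table under the middle of the row.
- pocket1 (a point): pocket with 1 white dot, at the tray's +y end (y +96 mm); point at the centre of its floor, 6 mm above the table; axes as the tray
- pocket2 (a point): pocket with 2 white dots, y +32 mm on the tray; point at the centre of its floor, 6 mm above the table; axes as the tray
- pocket3 (a point): pocket with 3 white dots, y -32 mm on the tray; point at the centre of its floor, 6 mm above the table; axes as the tray
- pocket4 (a point): pocket with 4 white dots, y -96 mm on the tray, already holding the red foot; point at the centre of its floor, 6 mm above the table; axes as the tray
- label (a point): barcode label, 46 mm square, white with black bars, lying face up on the solid block (66 mm long, 34 mm high) at the tray's -y end; point at its centre, 35 mm above the table
- foot_pale: pale wood turned sofa foot standing on its wide mounting flange: flange 46 mm across and 10 mm high, tapering to a straight round neck 30 mm across from 26 mm up to its top at 82 mm, a thin brass ring near the top; about 90 g. Origin: centre of its underside, z up along the foot.
- foot_dark: dark brown wood turned sofa foot standing on its wide mounting flange: flange 46 mm across and 10 mm high, tapering to a straight round neck 30 mm across from 26 mm up to its top at 82 mm, a thin brass ring near the top; about 90 g. Origin: centre of its underside, z up along the foot.
- foot_black: black turned sofa foot standing on its wide mounting flange: flange 46 mm across and 10 mm high, tapering to a straight round neck 30 mm across from 26 mm up to its top at 82 mm, a thin brass ring near the top; about 90 g. Origin: centre of its underside, z up along the foot.
- foot_white: white (spare, stays where it stands) turned sofa foot standing on its wide mounting flange: flange 46 mm across and 10 mm high, tapering to a straight round neck 30 mm across from 26 mm up to its top at 82 mm, a thin brass ring near the top; about 90 g. Origin: centre of its underside, z up along the foot.
- foot_red: red (already in the four-dot pocket, stays there) turned sofa foot standing on its wide mounting flange: flange 46 mm across and 10 mm high, tapering to a straight round neck 30 mm across from 26 mm up to its top at 82 mm, a thin brass ring near the top; about 90 g. Origin: centre of its underside, z up along the foot.
- scanner: hand scanner lying on its mat: black handle 36 mm wide and high, x -70 to +30 mm, and yellow head 56 mm wide (y), 40 mm high, x +25 to +71 mm; about 160 g. Origin: on the underside, on the centre line, 70 mm from the handle's end; grip it there across y; z up. It reads straight down out of its underside.
- window (a point): centre of the scanner's reading window on the underside of the yellow head, 48 mm along the scanner's +x from its origin; the reading line runs along the scanner's -z, reading range 50 to 160 mm
- mat: scanner's mat, fixed: 190 x 110 mm (x, y), 4 mm thick, black rim and green top. Origin: centre of its underside.
- hammer: hammer lying on the table, a bystander; origin on the underside at about the middle
- tape_measure: orange tape measure, 68 x 36 x 64 mm high, a bystander; origin at the centre of its underside
- wax_jar: amber jar with black cap, 66 mm across, 70 mm high, a bystander; origin at the centre of its underside
Mind the look-alikes: they are no part of the job. Leave any purple look-alike of the foot_pale alone.

How it is judged:
By the outcome, as a careful person would: the job done as asked, in the order asked, and still so for the second after the job is handed in, with the robot touching nothing.
It also fails if it takes over 72 s, if anything falls off the work surface, if the arm or the gripper's body presses on something with over 40 N, if the wrist force passes 120 N, or if a joint passes its speed limit or range.

### The arm

A 6-joint arm with a two-finger parallel gripper is mounted at the origin on the work surface. World frame = base frame: x ahead of the robot, y to its left, z up, the work surface at z = 0. Lengths are in m, angles in rad, forces in N, time in s.
With the tool pointing down it reaches from about 0.35 to 0.85 m from the base axis. Payload 8.1 kg.
Tool frame: the origin (TCP) lies midway between the tips of the shut fingers; the grasp point (between the pads) lies 19 mm behind it; z points along the fingers, y is the direction in which the jaws open and shut (so a half turn about z gives the same grasp; the last joint's range is limited). The gripper opens to 93 mm and grips with 3 to 60 N. Pads are 15 mm wide; open, the fingers measure 128 mm over their backs; the gripper's body (75 mm by 188 mm) begins 65 mm behind the grasp point.
Start: joints at [1.181, 0.13, 1.488, -0, 1.523, -0.085], TCP at [0.18, 0.572, 0.19] pointing down, gripper open.
Joint ranges: [-2.96, 2.96], [-0.89, 2.26], [0.02, 2.5], [-1.34, 4.48], [0, 2.73], [-2.66, 2.66]. Speed limits (rad/s): [2.39, 2.39, 2.79, 3.14, 3.14, 3.14].

### API

Orientations are given as a rotation vector (axis times angle).
In Python, from plant import robot gives the robot as it stands. The module is installed in compiled form; this text tells all that it offers.
- The arm moves only by the shell command python3 -m pendant 'ROWS' [FORCE]. ROWS is JSON, a list of rows, each an object with "translation": the shift along the tool's x, y, z in mm, a list of three; "twist": the turn, a rotation vector about the tool's x, y, z in rad, a list of three; "grip": the opening, from -1 (shut) to 1 (fully open). A call has exactly 10 rows; each row shifts and turns the pose as measured when the row begins, along the tool's axes as they then stand; what a row does not reach is not made up. A row lasts 1/10 s, in which the tool goes at most 50 mm and 8.59 degrees, less where a joint would pass 70% of its speed; a pose out of reach is approached as far as the arm can. A call is refused whole if a number of a shift passes 50 or a number of a turn 0.15, either way. A call with a gripper value outside its range is refused whole. The fingers move at their own pace and stop on an object; FORCE is the grip in N (left out, the last holds). Time passes only in rows, so rows that do not move let the fingers close, or fill a call up. It gives the time, the measured TCP pose, the force and the opening at its end, in the units of the state.
- robot.read_state(): the state, without advancing time (a new reading comes with each control period).
- robot.read_camera(name): name is "scene" or "top" or "wrist"; returns (picture, depth): 480x640x3 uint8, red, green, blue; 480x640 float32, m along the optical axis (not along the pixel's ray), 0 where there is no reading.
- robot.camera_info(name): a dict with "vertical_fov" (degrees; the focal length in pixels is half the picture's height over the tangent of half this angle, whatever the lens; pixels are square), "cx", "cy" (the principal point, pixels), "D" ([k1, k2, p1, p2, k3] as OpenCV has them; the pictures are not rectified), "cam_to_world" (4x4, takes a point from camera to world coordinates). Camera axes: x right, y up, looking along -z (the intrinsics and any distortion apply to the point x, -y, -z); pixel columns grow to the right and rows downward; lengths in m; the calibration is good to about 2 mm. A picture is of the moment at which its call begins: read the wrist's pose just before it. camera_info takes no time and is no camera call; for the wrist camera it gives the pose at the moment of the call.
- robot.close_job(): hands the job in, once; it reports no verdict.
The state is a dict: "t": time; "q": joint angles; "dq": joint speeds; "joint_torque": joint torques, N m; "tool_pos": TCP position; "orientation": TCP orientation; "force": force on the tool from outside, world axes, zero at the start; "wrist_torque": the same for the moment, N m; "opening": finger opening in m.
Only numpy, scipy, OpenCV 4.12 (cv2) and the standard library are available. Lean on these libraries where they do the work, as an engineer would, in place of code of your own. Each camera call takes 0.05 s, during which the arm holds its last target. There are 200 camera calls.

## Working session

There is one attempt and no reset: what is moved stays moved. The work goes in short steps, Python scripts to look and compute and a shell command to move; the robot and the scene stay as the last step left them, time stands still between calls to the robot, and variables do not carry over. Pictures are saved under pics/ and viewed, about 8 in all and at most 12, crops included, and the job is handed in when it is done.

```bash
mkdir -p pics; cat > h.py <<'E'
import numpy as np,cv2
from plant import robot
from scipy.spatial.transform import Rotation as R
def cam(n):
    i=robot.camera_info(n);f=240/np.tan(np.radians(i["vertical_fov"])/2)
    return np.array([[f,0,i["cx"]],[0,f,i["cy"]],[0,0,1]]),np.array(i["D"],float),np.array(i["cam_to_world"])
def snap(n,name):
    c=cam(n);p,d=robot.read_camera(n);cv2.imwrite(f"pics/{name}.png",p[:,:,::-1]);np.save(f"pics/{name}.npy",d)
    np.savez(f"pics/{name}_c.npz",K=c[0],D=c[1],T=c[2]);return p,d,c
def load(name):
    z=np.load(f"pics/{name}_c.npz");return cv2.imread(f"pics/{name}.png")[:,:,::-1],np.load(f"pics/{name}.npy"),(z["K"],z["D"],z["T"])
def ray(c,uv,z):
    K,D,T=c;uv=np.array(uv,float).reshape(-1,1,2)
    p=cv2.undistortPoints(uv,K,D).reshape(-1,2)
    d=np.c_[p[:,0],-p[:,1],-np.ones(len(p))]@T[:3,:3].T;o=T[:3,3]
    return o+d*((z-o[2])/d[:,2])[:,None]
def cloud(d,c):
    K,D,T=c;v,u=np.mgrid[:480,:640];p=cv2.undistortPoints(np.stack([u,v],-1).reshape(-1,1,2).astype(float),K,D).reshape(480,640,2)
    P=np.dstack([p[...,0]*d,-p[...,1]*d,-d]);W=P@T[:3,:3].T+T[:3,3];W[d==0]=np.nan;return W
def st():
    s=robot.read_state();r=R.from_rotvec(s["orientation"]).as_matrix()
    print("t",round(s["t"],2),"tcp",np.round(np.array(s["tool_pos"])*1000,1),"\nR",np.round(r,3).tolist(),"F",np.round(s["force"],1),"open",round(s["opening"],4),"q",np.round(s["q"],3));return s,r
def go(x,y,z,yaw=None):
    "delta in tool mm to world mm target; yaw = wanted jaw(y axis) direction"
    s,r=st();d=np.array([x,y,z])-np.array(s["tool_pos"])*1000
    # desired: z down, y axis along yaw
    a=np.arctan2(r[1,1],r[0,1]) if yaw is None else yaw
    yy=np.array([np.cos(a),np.sin(a),0]);zz=np.array([0,0,-1.]);Rd=np.c_[np.cross(yy,zz),yy,zz]
    print("shift",np.round(r.T@d,1),"twist",np.round(R.from_matrix(r.T@Rd).as_rotvec(),3))
E
python3 - <<'E'
from h import *
st()
a=snap("scene","s0")[0];b=snap("top","t0")[0];snap("wrist","w0")
print(cam("top"),cam("scene")[2])
E
```

```text
t 0.0 tcp [179.8 571.8 188.5] 
R [[-0.954, 0.3, -0.001], [0.3, 0.954, -0.002], [0.0, -0.002, -1.0]] F [-0.4 -0.3  0.1] open 0.093 q [ 1.181  0.131  1.489  0.     1.523 -0.085]
(array([[524.29501686,   0.        , 322.44183422],
       [  0.        , 524.29501686, 236.18016516],
       [  0.        ,   0.        ,   1.        ]]), array([-0.01086408,  0.        ,  0.        ,  0.        ,  0.        ]), array([[-0.00251723,  0.99191547, -0.12687541,  0.40959546],
       [-0.99995353, -0.00367754, -0.00891183,  0.02412412],
       [-0.00930638,  0.12684708,  0.99187863,  1.11998583],
       [ 0.        ,  0.        ,  0.        ,  1.        ]])) [[ 0.85369143 -0.36168656  0.37469158  0.87599938]
 [ 0.52070582  0.58073899 -0.62578564 -0.55246849]
 [ 0.00874025  0.72933192  0.6841042   0.66996342]
 [ 0.          0.          0.          1.        ]]
```

View pics/t0.png

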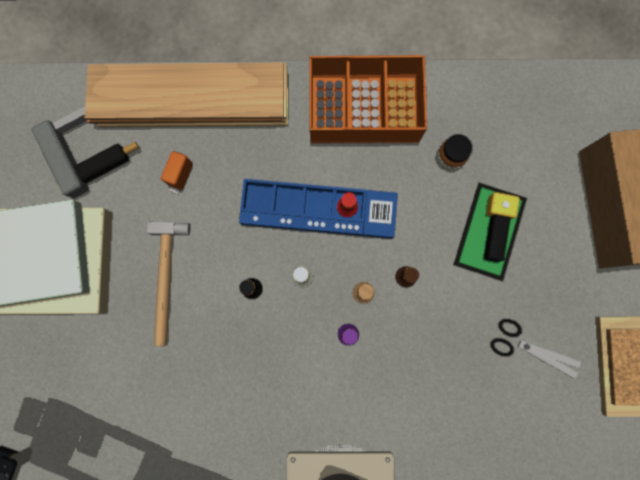

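View pics/s0.png

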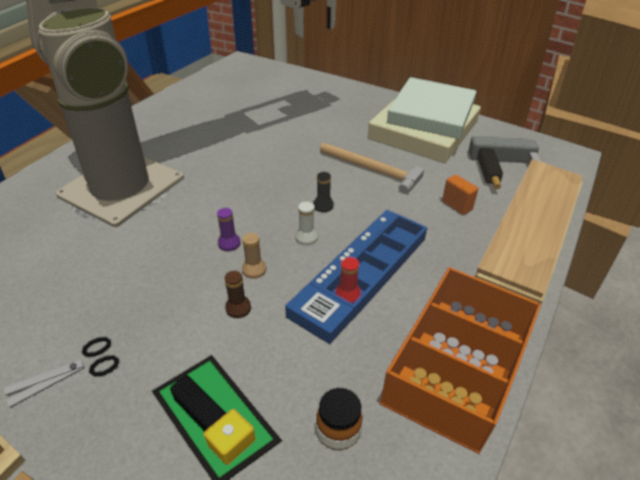

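Top view: the pale foot is at (365,292), dark (407,277) and black (251,288). White (301,274), red (348,204) in the tray and purple (348,335) stay put. The possible mix-up for the pale foot is purple (348,335) or white (301,274), and for black it is dark (407,277). The tray's one-dot end is on the left at (255,218), the label is at (381,211), and the scanner is at (500,225) on the green mat.

```bash
cat > m.py <<'E'
from h import *
import sys
def comps(m,amin=20):
    n,l,s,c=cv2.connectedComponentsWithStats(m.astype(np.uint8),connectivity=4);return [(s[i],c[i],l==i) for i in range(1,n) if s[i,4]>=amin]
def foot(name,uv):
    p,d,c=load(name);W=cloud(d,c);v0,u0=int(uv[1]),int(uv[0])
    m=np.zeros((480,640),bool);r=40;m[max(0,v0-r):v0+r,max(0,u0-r):u0+r]=1
    m&=(W[...,2]>.072)&(W[...,2]<.1)
    cs=[x for x in comps(m,20)];b=min(cs,key=lambda x:np.hypot(*(x[1]-uv)))
    q=W[b[2]];top=b[2]&(W[...,2]>np.nanpercentile(q[:,2],60)-.004)
    uvs=np.argwhere(top)[:,::-1];(cu,r)=cv2.minEnclosingCircle(uvs.astype(np.float32))
    return ray(c,cu,.082)[0]*1000,np.nanmedian(W[top],0)*1000,r,cu
E
python3 - <<'E'
from m import *
p,d,c=load("t0");W=cloud(d,c)
for n,uv in dict(pale=(365,292),dark=(407,277),black=(251,288),white=(301,274),red=(348,204),purple=(348,335)).items():
    a=foot("t0",uv);print(n,*[np.round(x,1) for x in a])
print("table z",np.nanmedian(W[380:440,300:420,2]),"tray pts",np.nanmedian(W[205:215,372:392,2]))
hsv=cv2.cvtColor(p,cv2.COLOR_RGB2HSV)
bl=(hsv[...,0]>100)&(hsv[...,0]<125)&(hsv[...,1]>120)
b=max(comps(bl),key=lambda x:x[0][4]);print(b[0])
hull=cv2.convexHull(np.argwhere(b[2])[:,::-1].astype(np.float32))
ins=np.zeros((480,640),np.uint8);cv2.fillConvexPoly(ins,hull.astype(int),1)
for s,cc,m in comps((ins>0)&(W[...,2]<.024),60):
    r=cv2.minAreaRect(np.argwhere(m)[:,::-1].astype(np.float32));print("hole",s,np.round(r[0],1),np.round(r[1],1),round(r[2],1),np.round(ray(c,r[0],.034)*1000,1))
white=(ins>0)&(hsv[...,1]<70)&(hsv[...,2]>120)
for s,cc,m in comps(white,3): print("white",s,np.round(ray(c,cc,.034)*1000,1))
g=(hsv[...,0]>45)&(hsv[...,0]<75)&(hsv[...,1]>120)
ye=(hsv[...,0]>20)&(hsv[...,0]<34)&(hsv[...,1]>150)&(hsv[...,2]>100)
reg=np.zeros_like(g);reg[170:290,440:540]=1
G=max(comps(g&reg),key=lambda x:x[0][4])
hu=cv2.convexHull(np.argwhere(G[2])[:,::-1].astype(np.float32));r=cv2.minAreaRect(hu)
print("mat",r,np.round(ray(c,r[0],.004)*1000,1),np.round(ray(c,cv2.boxPoints(r),.004)*1000,1))
for s,cc,m in comps(ye&reg,30):
    r=cv2.minAreaRect(np.argwhere(m)[:,::-1].astype(np.float32));print("yel",s,r,np.round(ray(c,r[0],.04)*1000,1))
H=reg&(W[...,2]>.03)&(W[...,2]<.07)
for s,cc,m in comps(H,100):
    P=W[m][:,:2]*1000;r=cv2.minAreaRect(P.astype(np.float32));print("scanner",s,r,np.nanmedian(W[m],0))
E
python3 -c "
import cv2;p=cv2.imread('pics/t0.png')
cv2.imwrite('pics/crop0.png',cv2.resize(p[165:360,230:430],(800,585)[0:2] if 0 else (600,585),interpolation=2))"
```

```text
pale [431.3 -51.1  82. ] [431.3 -51.7  82.3] 7.5 [365.5 292. ]
dark [ 464.6 -141.6   82. ] [ 464.5 -141.3   82.2] 7.6 [411.2 274.9]
black [441.  184.5  82. ] [441.7 184.4  82.8] 7.5 [246.1 287.4]
white [466.3  77.1  82. ] [466.9  78.   82.4] 7.6 [300.5 274.4]
red [615.7 -19.   82. ] [614.5 -18.1  88.1] 7.5 [348.4 200. ]
purple [345.1 -18.8  82. ] [344.4 -19.7  82.2] 7.8 [349.5 336.5]
table z 0.0006111624873377242 tray pts 0.03524606308562994
[ 240  180  157   58 5583]
hole [244 183  29  28 691] [258.3 196.5] [26.6 26.1] 6.3 [[633.5 169.   34. ]]
hole [274 185  29  29 700] [288.2 198.9] [27.2 26.5] 5.2 [[628.1 105.9  34. ]]
hole [304 188  29  29 706] [318.1 201.9] [27.6 26. ] 5.2 [[621.4  42.9  34. ]]
hole [334 191  30  28 404] [348.3 204.7] [27.5 26. ] 4.8 [[615.2 -20.7  34. ]]
white [369 200  24  24 382] [[600.4 -88.1  34. ]]
white [253 216   5   5  20] [[587.6 175.2  34. ]]
white [280 218   5   5  20] [[582.5 118.1  34. ]]
white [287 219   5   5  20] [[581.  104.2  34. ]]
white [308 221   4   5  19] [[576.7  60.8  34. ]]
white [314 221   5   5  19] [[575.6  47.8  34. ]]
white [321 222   4   5  18] [[573.8  33.7  34. ]]
white [335 223   5   5  20] [[571.5   3.9  34. ]]
white [341 224   5   5  21] [[569.8  -9.2  34. ]]
white [348 224   5   6  21] [[569.  -23.3  34. ]]
white [354 225   5   5  21] [[567.6 -36.4  34. ]]
mat ((490.4083251953125, 230.97250366210938), (44.06000900268555, 79.97850799560547), 16.69924545288086) [[ 562.3 -326.1    4. ]] [[ 493.8 -253.9    4. ]
 [ 660.  -309.5    4. ]
 [ 631.8 -399.6    4. ]
 [ 466.6 -342.4    4. ]]
yel [490 192  30  26 496] ((504.0384521484375, 204.30767822265625), (27.26013946533203, 21.76888656616211), 11.309932708740234) [[ 613.5 -345.7   40. ]]
scanner [ 486  193   34   69 1441] ((566.032958984375, -336.6031494140625), (57.21811294555664, 141.22146606445312), 77.56621551513672) [ 0.57788565 -0.33518097  0.04090419]
```

View pics/crop0.png

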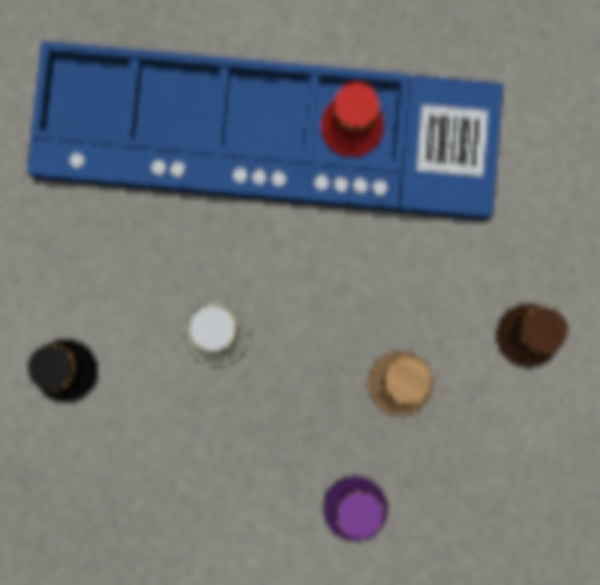

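The crop confirms the identities: pale at crop (405,380), dark (535,333), black (60,370) and purple (357,507). One white dot marks the leftmost pocket and the label is at the right.

```bash
cat >> h.py <<'E'
def plan(x,y,z,yawdeg,n):
    s,r=st();p=np.array(s["tool_pos"])*1000;a=np.radians(yawdeg)
    yy=np.array([np.cos(a),np.sin(a),0]);zz=np.array([0,0,-1.]);Rd=np.c_[np.cross(yy,zz),yy,zz]
    w=R.from_matrix(r.T@Rd).as_rotvec();d=(np.array([x,y,z])-p)/n
    print("jaw",round(np.degrees(np.arctan2(r[1,1],r[0,1])),1),"total",np.round(d*n,1),"twist/row",np.round(w/n,3))
    for i in range(n): print(np.round((r@R.from_rotvec(w*i/n).as_matrix()).T@d,0).astype(int).tolist(),end=" ")
    print()
E
python3 -c "
from h import *
plan(431,-51,140,-5.5,16)"
```

```text
t 0.15 tcp [179.9 571.9 188.7] 
R [[-0.954, 0.3, -0.001], [0.3, 0.954, -0.001], [0.0, -0.001, -1.0]] F [ 0.2  0.5 -0.2] open 0.0929 q [ 1.181  0.131  1.489 -0.     1.523 -0.085]
jaw 72.5 total [ 251.1 -622.9  -48.7] twist/row [-0.     0.     0.085]
[-27, -32, 3] [-29, -30, 3] [-32, -27, 3] [-34, -25, 3] [-36, -22, 3] [-38, -19, 3] [-39, -15, 3] [-40, -12, 3] [-41, -8, 3] [-42, -5, 3] [-42, -1, 3] [-42, 2, 3] [-42, 6, 3] [-41, 9, 3] [-40, 13, 3] [-39, 16, 3]
```

```bash
python3 -m pendant '[{"translation":[-27,-32,3],"twist":[0,0,0.085],"grip":1},{"translation":[-29,-30,3],"twist":[0,0,0.085],"grip":1},{"translation":[-32,-27,3],"twist":[0,0,0.085],"grip":1},{"translation":[-34,-25,3],"twist":[0,0,0.085],"grip":1},{"translation":[-36,-22,3],"twist":[0,0,0.085],"grip":1},{"translation":[-38,-19,3],"twist":[0,0,0.085],"grip":1},{"translation":[-39,-15,3],"twist":[0,0,0.085],"grip":1},{"translation":[-40,-12,3],"twist":[0,0,0.085],"grip":1},{"translation":[-41,-8,3],"twist":[0,0,0.085],"grip":1},{"translation":[-42,-5,3],"twist":[0,0,0.085],"grip":1}]' 25; python3 -c "
from h import *
plan(431,-51,130,-5.5,9)"
```

```text
t: 1.15
tool_pos: [0.3336, 0.1695, 0.154]
orientation: [1.745, 2.612, -0.009]
force: [0.5, 0.5, 0.3]
opening: 0.0927
t 1.15 tcp [333.6 169.5 154. ] 
R [[-0.383, 0.924, -0.003], [0.924, 0.383, -0.005], [-0.004, -0.004, -1.0]] F [0.5 0.5 0.3] open 0.0927 q [ 0.337 -0.505  2.11  -0.004  1.54  -0.056]
jaw 22.5 total [  97.4 -220.5  -24. ] twist/row [-0.     0.     0.054]
[-27, 1, 3] [-27, 2, 3] [-27, 4, 3] [-26, 5, 3] [-26, 6, 3] [-26, 8, 3] [-25, 9, 3] [-25, 11, 3] [-24, 12, 3]
```

```bash
python3 -m pendant '[{"translation":[-27,1,3],"twist":[0,0,0.054],"grip":1},{"translation":[-27,2,3],"twist":[0,0,0.054],"grip":1},{"translation":[-27,4,3],"twist":[0,0,0.054],"grip":1},{"translation":[-26,5,3],"twist":[0,0,0.054],"grip":1},{"translation":[-26,6,3],"twist":[0,0,0.054],"grip":1},{"translation":[-26,8,3],"twist":[0,0,0.054],"grip":1},{"translation":[-25,9,3],"twist":[0,0,0.054],"grip":1},{"translation":[-25,11,3],"twist":[0,0,0.054],"grip":1},{"translation":[-24,12,3],"twist":[0,0,0.054],"grip":1},{"translation":[0,0,0],"twist":[0,0,0],"grip":1}]'; python3 -c "
from h import *
plan(431,-51,42,-5.5,5)
snap('wrist','w1')"
```

```text
t: 2.15
tool_pos: [0.4316, -0.0681, 0.1253]
orientation: [2.353, 2.078, -0.008]
force: [-0.2, -0.4, -0.2]
opening: 0.0928
t 2.15 tcp [431.6 -68.1 125.3] 
R [[0.124, 0.992, -0.002], [0.992, -0.124, -0.005], [-0.006, -0.002, -1.0]] F [-0.2 -0.4 -0.2] open 0.0928 q [-0.268 -0.287  2.001 -0.006  1.428 -0.143]
jaw -7.1 total [ -0.6  17.1 -83.3] twist/row [-0.     0.001 -0.006]
[3, -1, 17] [3, 0, 17] [3, 0, 17] [3, 0, 17] [3, 0, 17]
```

View pics/w1.png

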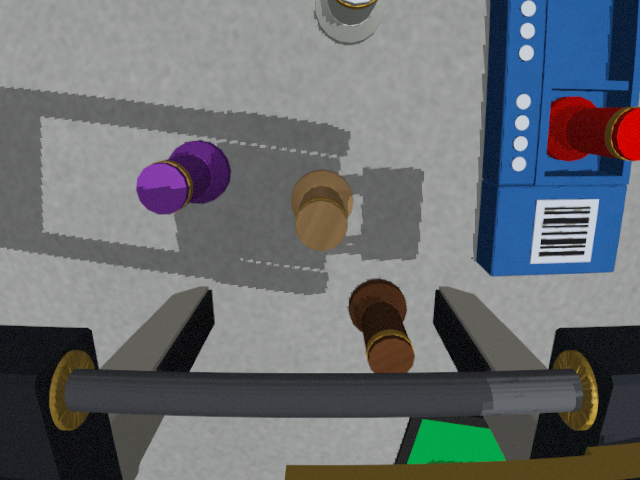

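The wrist view shows pale at (320,225), purple at (165,187) and dark at (390,350). The move overshot by 17 mm in -y.

```bash
python3 -c "
from m import *
for uv in [(320,225),(390,352),(165,187)]: print(*[np.round(v,1) for v in foot('w1',uv)])"; python3 -m pendant '[{"translation":[6,-1,0],"twist":[0,0,-0.006],"grip":1},{"translation":[5,0,2],"twist":[0,0,-0.006],"grip":1},{"translation":[2,0,3],"twist":[0,0,-0.006],"grip":1},{"translation":[0,0,3],"twist":[0,0,-0.006],"grip":1},{"translation":[0,0,0],"twist":[0,0,0],"grip":1},{"translation":[0,0,0],"twist":[0,0,0],"grip":1},{"translation":[0,0,0],"twist":[0,0,0],"grip":1},{"translation":[0,0,0],"twist":[0,0,0],"grip":1},{"translation":[0,0,0],"twist":[0,0,0],"grip":1},{"translation":[0,0,0],"twist":[0,0,0],"grip":1}]'; python3 -c "
from h import *
plan(431,-51,42,-5.5,5)"
```

```text
[433.7 -51.2  82. ] [433.5 -51.1  82.3] 26.2 [321.5 224.5]
[ 465.8 -141.3   82. ] [ 466.2 -140.3   82.3] 24.3 [390.2 356.5]
[347.4 -19.   82. ] [347.5 -19.   82.4] 26.8 [162.5 188.3]
t: 3.2
tool_pos: [0.4305, -0.0488, 0.1167]
orientation: [2.318, 2.12, -0.007]
force: [0.9, 0.2, -0.8]
opening: 0.0926
t 3.2 tcp [430.5 -48.8 116.7] 
R [[0.089, 0.996, -0.003], [0.996, -0.089, -0.003], [-0.004, -0.002, -1.0]] F [ 0.9  0.2 -0.8] open 0.0926 q [-0.227 -0.29   2.02  -0.004  1.414 -0.138]
jaw -5.1 total [  0.5  -2.2 -74.7] twist/row [-0.     0.001  0.001]
[0, 0, 15] [0, 0, 15] [0, 0, 15] [0, 0, 15] [0, 0, 15]
```

```bash
python3 -m pendant '[{"translation":[-1,1,14],"twist":[0,0,0],"grip":1},{"translation":[-1,1,18],"twist":[0,0,0],"grip":1},{"translation":[0,0,16],"twist":[0,0,0],"grip":1},{"translation":[0,0,12],"twist":[0,0,0],"grip":1},{"translation":[0,0,7],"twist":[0,0,0],"grip":1},{"translation":[0,0,3],"twist":[0,0,0],"grip":1},{"translation":[0,0,0],"twist":[0,0,0],"grip":1},{"translation":[0,0,0],"twist":[0,0,0],"grip":-0.8},{"translation":[0,0,0],"twist":[0,0,0],"grip":-0.8},{"translation":[0,0,0],"twist":[0,0,0],"grip":-0.8}]' 25; python3 -c "
from h import *
plan(633.7,169.9,150,-5.5,10)"
```

```text
t: 4.2
tool_pos: [0.433, -0.0521, 0.0422]
orientation: [2.317, 2.118, -0.005]
force: [-0.5, 0.6, -0.1]
opening: 0.0733
t 4.2 tcp [433.  -52.1  42.2] 
R [[0.09, 0.996, -0.001], [0.996, -0.09, -0.004], [-0.004, -0.001, -1.0]] F [-0.5  0.6 -0.1] open 0.0733 q [-0.234 -0.2    2.088 -0.004  1.254 -0.142]
jaw -5.1 total [200.7 222.  107.8] twist/row [-0.     0.     0.001]
[24, 18, -11] [24, 18, -11] [24, 18, -11] [24, 18, -11] [24, 18, -11] [24, 18, -11] [24, 18, -11] [24, 18, -11] [24, 18, -11] [24, 18, -11]
```

```bash
python3 -m pendant '[{"translation":[0,0,0],"twist":[0,0,0],"grip":-0.8},{"translation":[0,0,0],"twist":[0,0,0],"grip":-0.8},{"translation":[0,0,0],"twist":[0,0,0],"grip":-0.8},{"translation":[0,0,0],"twist":[0,0,0],"grip":-0.8},{"translation":[0,0,0],"twist":[0,0,0],"grip":-0.8},{"translation":[0,0,0],"twist":[0,0,0],"grip":-0.8},{"translation":[0,0,0],"twist":[0,0,0],"grip":-0.8},{"translation":[0,0,-8],"twist":[0,0,0],"grip":-0.8},{"translation":[0,0,-16],"twist":[0,0,0],"grip":-0.8},{"translation":[0,0,-24],"twist":[0,0,0],"grip":-0.8}]' 25; python3 -c "
from h import *
plan(633.7,169.9,140,-5.5,9)"
```

```text
t: 5.2
tool_pos: [0.4304, -0.0513, 0.0895]
orientation: [-2.317, -2.118, 0.011]
force: [0.7, -0.3, -0.7]
opening: 0.029
t 5.2 tcp [430.4 -51.3  89.5] 
R [[0.09, 0.996, -0.007], [0.996, -0.09, -0.003], [-0.003, -0.007, -1.0]] F [ 0.7 -0.3 -0.7] open 0.029 q [-0.233 -0.258  2.045 -0.004  1.36  -0.142]
jaw -5.1 total [203.3 221.2  50.5] twist/row [-0.001  0.     0.001]
[26, 20, -6] [26, 20, -6] [27, 20, -6] [27, 20, -6] [27, 20, -6] [27, 20, -6] [27, 20, -6] [27, 20, -6] [27, 20, -6]
```

```bash
python3 -m pendant '[{"translation":[18,14,-12],"twist":[0,0,0],"grip":-0.8},{"translation":[27,20,-14],"twist":[0,0,0],"grip":-0.8},{"translation":[33,25,-13],"twist":[0,0,0],"grip":-0.8},{"translation":[35,26,-8],"twist":[0,0,0],"grip":-0.8},{"translation":[35,26,0],"twist":[0,0,0],"grip":-0.8},{"translation":[33,25,0],"twist":[0,0,0],"grip":-0.8},{"translation":[25,19,0],"twist":[0,0,0],"grip":-0.8},{"translation":[17,13,0],"twist":[0,0,0],"grip":-0.8},{"translation":[9,7,0],"twist":[0,0,0],"grip":-0.8},{"translation":[2,2,0],"twist":[0,0,0],"grip":-0.8}]'; python3 - <<'E'
from h import *
plan(633.7,169.9,49,-5.5,6)
p,d,c=snap('wrist','w2');q=snap('scene','s2')[0]
cv2.imwrite('pics/v2.png',np.hstack([cv2.resize(p,(400,300)),cv2.resize(q,(400,300))])[:,:,::-1])
E
```

```text
t: 6.2
tool_pos: [0.6382, 0.1749, 0.1456]
orientation: [2.319, 2.114, -0.002]
force: [-0.3, -0.5, -1.4]
opening: 0.0291
t 6.2 tcp [638.2 174.9 145.6] 
R [[0.092, 0.996, 0.002], [0.996, -0.092, -0.004], [-0.003, 0.002, -1.0]] F [-0.3 -0.5 -1.4] open 0.0291 q [ 0.192  0.317  1.354 -0.004  1.469  0.285]
jaw -5.3 total [ -4.5  -5.  -96.6] twist/row [0.    0.001 0.001]
[-1, -1, 16] [-1, -1, 16] [-1, -1, 16] [-1, -1, 16] [-1, -1, 16] [-1, -1, 16]
```

View pics/v2.png

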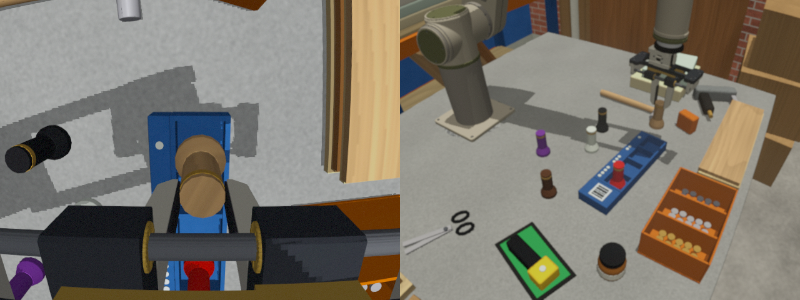

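```bash
python3 - <<'E'
from m import *
p,d,c=load('w2');h=cv2.cvtColor(p,cv2.COLOR_RGB2HSV)
w=(h[...,1]<70)&(h[...,2]>150);w[:,:240]=0;w[:,275:]=0;w[:180]=0
for s,cc,m in comps(w[:,:],20):print(s,np.round(ray(c,cc,.034)*1000,1))
E
python3 -m pendant '[{"translation":[-4,-3,8],"twist":[0,0,0],"grip":-0.8},{"translation":[-2,-1,14],"twist":[0,0,0],"grip":-0.8},{"translation":[0,0,18],"twist":[0,0,0],"grip":-0.8},{"translation":[0,0,18],"twist":[0,0,0],"grip":-0.8},{"translation":[0,0,12],"twist":[0,0,0],"grip":-0.8},{"translation":[0,0,7],"twist":[0,0,0],"grip":-0.8},{"translation":[0,0,4],"twist":[0,0,0],"grip":-0.8},{"translation":[0,0,1],"twist":[0,0,0],"grip":-0.8},{"translation":[0,0,0],"twist":[0,0,0],"grip":-0.8},{"translation":[0,0,0],"twist":[0,0,0],"grip":-0.8}]'; python3 -c "
from h import *
plan(634.5,169.9,48,-5.5,1)"
```

```text
[249 227  12  12 112] [[588.5 173.8  34. ]]
[240 292   2  23  31] [[569.4 117.5  34. ]]
[265 434   5   9  30] [[572.7 -11.9  34. ]]
[263 446   8   9  55] [[570.1 -25.2  34. ]]
[262 458  10   7  59] [[568.2 -37.7  34. ]]
t: 7.3
tool_pos: [0.6305, 0.1622, 0.0586]
orientation: [2.324, 2.107, -0.002]
force: [-0.5, 0.8, -0.7]
opening: 0.0288
t 7.3 tcp [630.5 162.2  58.6] 
R [[0.098, 0.995, 0.002], [0.995, -0.098, -0.004], [-0.004, 0.003, -1.0]] F [-0.5  0.8 -0.7] open 0.0288 q [ 0.176  0.356  1.469 -0.005  1.315  0.275]
jaw -5.6 total [  4.    7.7 -10.6] twist/row [ 0.003  0.004 -0.002]
[8, 3, 11]
```

```bash
python3 -m pendant '[{"translation":[4,2,0],"twist":[0,0,0],"grip":-0.8},{"translation":[2,1,0],"twist":[0,0,0],"grip":-0.8},{"translation":[1,0,0],"twist":[0,0,0],"grip":-0.8},{"translation":[0,0,0],"twist":[0,0,0],"grip":-0.8},{"translation":[0,0,2],"twist":[0,0,0],"grip":-0.8},{"translation":[0,0,2],"twist":[0,0,0],"grip":-0.8},{"translation":[0,0,1],"twist":[0,0,0],"grip":-0.8},{"translation":[0,0,0],"twist":[0,0,0],"grip":-0.8},{"translation":[0,0,0],"twist":[0,0,0],"grip":-0.8},{"translation":[0,0,0],"twist":[0,0,0],"grip":-0.8}]'; python3 - <<'E'
from m import *
plan(634.5,169.9,48,-5.5,1)
p,d,c=snap('wrist','w3');cv2.imwrite('pics/v3.png',cv2.resize(p[130:430,170:470],(600,600))[:,:,::-1])
E
```

```text
t: 8.3
tool_pos: [0.635, 0.1695, 0.0542]
orientation: [2.323, 2.107, -0.001]
force: [-0.3, -0.0, -0.3]
opening: 0.0287
t 8.3 tcp [635.  169.5  54.2] 
R [[0.097, 0.995, 0.003], [0.995, -0.097, -0.005], [-0.004, 0.003, -1.0]] F [-0.3 -0.  -0.3] open 0.0287 q [ 0.186  0.375  1.454 -0.005  1.311  0.285]
jaw -5.6 total [-0.5  0.4 -6.2] twist/row [ 0.003  0.004 -0.001]
[0, -1, 6]
```

View pics/v3.png

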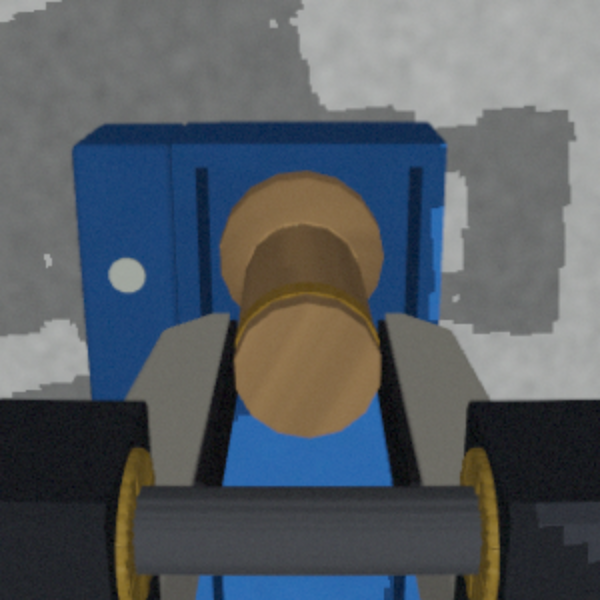

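The foot is upright and its flange sits inside the one-dot pocket, at crop x 220–382 within 200–418. I'll lower it the rest of the way.

```bash
python3 -m pendant '[{"translation":[0,1,2],"twist":[0,0,0],"grip":-0.8},{"translation":[0,0,2],"twist":[0,0,0],"grip":-0.8},{"translation":[0,0,1],"twist":[0,0,0],"grip":-0.8},{"translation":[0,0,1],"twist":[0,0,0],"grip":-0.8},{"translation":[0,0,0],"twist":[0,0,0],"grip":-0.8},{"translation":[0,0,0],"twist":[0,0,0],"grip":-0.8},{"translation":[0,0,1],"twist":[0,0,0],"grip":-0.8},{"translation":[0,0,0],"twist":[0,0,0],"grip":-0.8},{"translation":[0,0,0],"twist":[0,0,0],"grip":-0.8},{"translation":[0,0,0],"twist":[0,0,0],"grip":-0.8}]'; python3 -c "
from h import *
plan(635,169.9,48,-5.5,1)"
```

```text
t: 9.35
tool_pos: [0.6373, 0.17, 0.0494]
orientation: [2.322, 2.106, 0.003]
force: [0.2, 0.4, 1.4]
opening: 0.0294
t 9.35 tcp [637.3 170.   49.4] 
R [[0.097, 0.995, 0.006], [0.995, -0.097, -0.004], [-0.003, 0.006, -1.0]] F [0.2 0.4 1.4] open 0.0294 q [ 0.186  0.383  1.453 -0.005  1.301  0.284]
jaw -5.6 total [-2.3 -0.1 -1.4] twist/row [ 0.006  0.003 -0.001]
[0, -2, 1]
```

```bash
python3 -m pendant '[{"translation":[0,-1,1],"twist":[0,0,0],"grip":-0.8},{"translation":[0,0,0],"twist":[0,0,0],"grip":-0.8},{"translation":[0,0,0],"twist":[0,0,0],"grip":0.4},{"translation":[0,0,0],"twist":[0,0,0],"grip":0.4},{"translation":[0,0,0],"twist":[0,0,0],"grip":0.4},{"translation":[0,0,0],"twist":[0,0,0],"grip":0.4},{"translation":[0,0,0],"twist":[0,0,0],"grip":0.4},{"translation":[0,0,-12],"twist":[0,0,0],"grip":0.4},{"translation":[0,0,-24],"twist":[0,0,0],"grip":0.4},{"translation":[0,0,-24],"twist":[0,0,0],"grip":0.4}]'; python3 - <<'E'
from m import *
plan(465.5,-141.5,135,-5.5,9)
p,d,c=snap('wrist','w4')
print(*[np.round(v,1) for v in foot('w4',(320,250))])
E
```

```text
t: 10.35
tool_pos: [0.6328, 0.1695, 0.1061]
orientation: [2.325, 2.109, -0.008]
force: [-0.4, -0.1, 0.4]
opening: 0.065
t 10.35 tcp [632.8 169.5 106.1] 
R [[0.097, 0.995, -0.002], [0.995, -0.097, -0.005], [-0.006, -0.002, -1.0]] F [-0.4 -0.1  0.4] open 0.065 q [ 0.187  0.33   1.411 -0.005  1.403  0.285]
jaw -5.6 total [-167.3 -311.    28.9] twist/row [-0.     0.001 -0.   ]
[-36, -15, -3] [-36, -15, -3] [-36, -15, -3] [-36, -15, -3] [-36, -15, -3] [-36, -15, -3] [-36, -15, -3] [-36, -15, -3] [-36, -15, -3] 
[636.9 169.5  82. ] [637.  171.4  88.3] 28.6 [329.1 263.1]
```

Pale's top measures 88.3 mm, so it is seated flat in pocket 1 near (637,170). Next is the dark foot.

```bash
python3 -m pendant '[{"translation":[-19,-8,-12],"twist":[0,0,0],"grip":1},{"translation":[-29,-12,-10],"twist":[0,0,0],"grip":1},{"translation":[-38,-16,-3],"twist":[0,0,0],"grip":1},{"translation":[-45,-19,0],"twist":[0,0,0],"grip":1},{"translation":[-47,-20,0],"twist":[0,0,0],"grip":1},{"translation":[-46,-19,0],"twist":[0,0,0],"grip":1},{"translation":[-38,-16,0],"twist":[0,0,0],"grip":1},{"translation":[-28,-12,0],"twist":[0,0,0],"grip":1},{"translation":[-16,-7,0],"twist":[0,0,0],"grip":1},{"translation":[-5,-2,0],"twist":[0,0,0],"grip":1}]'; python3 - <<'E'
from m import *
plan(465.5,-141.5,42,-5.5,6)
E
```

```text
t: 11.4
tool_pos: [0.4759, -0.1342, 0.1494]
orientation: [2.307, 2.1, 0.022]
force: [0.5, -0.2, -0.4]
opening: 0.093
t 11.4 tcp [ 475.9 -134.2  149.4] 
R [[0.094, 0.995, 0.025], [0.996, -0.094, -0.007], [-0.004, 0.025, -1.0]] F [ 0.5 -0.2 -0.4] open 0.093 q [-0.381 -0.166  1.855  0.003  1.427 -0.288]
jaw -5.4 total [ -10.4   -7.3 -107.4] twist/row [0.004 0.001 0.   ]
[-1, -2, 18] [-1, -2, 18] [-1, -2, 18] [-1, -2, 18] [-1, -2, 18] [-1, -2, 18]
```

```bash
python3 -m pendant '[{"translation":[-5,-5,6],"twist":[0.008,0,0],"grip":1},{"translation":[-2,-3,16],"twist":[0.008,0,0],"grip":1},{"translation":[0,0,24],"twist":[0.006,0,0],"grip":1},{"translation":[0,0,24],"twist":[0,0,0],"grip":1},{"translation":[0,0,16],"twist":[0,0,0],"grip":1},{"translation":[0,0,9],"twist":[0,0,0],"grip":1},{"translation":[0,0,4],"twist":[0,0,0],"grip":1},{"translation":[0,0,1],"twist":[0,0,0],"grip":1},{"translation":[0,0,0],"twist":[0,0,0],"grip":1},{"translation":[0,0,0],"twist":[0,0,0],"grip":0.8}]'; python3 - <<'E'
from m import *
plan(465.5,-141.5,42,-5.5,1)
E
```

```text
t: 12.4
tool_pos: [0.4689, -0.1362, 0.0418]
orientation: [2.316, 2.12, -0.003]
force: [-0.4, 0.6, 0.2]
opening: 0.0889
t 12.4 tcp [ 468.9 -136.2   41.8] 
R [[0.088, 0.996, 0.0], [0.996, -0.088, -0.003], [-0.003, 0.0, -1.0]] F [-0.4  0.6  0.2] open 0.0889 q [-0.386 -0.049  1.951 -0.002  1.238 -0.297]
jaw -5.0 total [-3.4 -5.3  0.2] twist/row [0.    0.003 0.008]
[-6, -3, 0]
```

```bash
python3 -m pendant '[{"translation":[-3,-2,0],"twist":[0,0,0.005],"grip":-0.8},{"translation":[-2,-1,0],"twist":[0,0,0],"grip":-0.8},{"translation":[0,0,0],"twist":[0,0,0],"grip":-0.8},{"translation":[0,0,0],"twist":[0,0,0],"grip":-0.8},{"translation":[0,0,0],"twist":[0,0,0],"grip":-0.8},{"translation":[0,0,0],"twist":[0,0,0],"grip":-0.8},{"translation":[0,0,0],"twist":[0,0,0],"grip":-0.8},{"translation":[0,0,0],"twist":[0,0,0],"grip":-0.8},{"translation":[0,0,0],"twist":[0,0,0],"grip":-0.8},{"translation":[0,0,0],"twist":[0,0,0],"grip":-0.8}]'; python3 - <<'E'
from m import *
plan(629,106.1,135,-5.5,10)
E
```

```text
t: 13.4
tool_pos: [0.4671, -0.1425, 0.0445]
orientation: [2.319, 2.11, 0.001]
force: [-0.6, -0.4, 0.3]
opening: 0.0291
t 13.4 tcp [ 467.1 -142.5   44.5] 
R [[0.094, 0.996, 0.005], [0.996, -0.094, -0.005], [-0.004, 0.005, -1.0]] F [-0.6 -0.4  0.3] open 0.0291 q [-0.399 -0.058  1.954 -0.003  1.239 -0.304]
jaw -5.4 total [161.9 248.6  90.5] twist/row [0.001 0.    0.   ]
[26, 14, -9] [26, 14, -9] [26, 14, -9] [26, 14, -9] [26, 14, -9] [26, 14, -9] [26, 14, -9] [26, 14, -9] [26, 14, -9] [26, 14, -9]
```

```bash
python3 -m pendant '[{"translation":[3,2,-16],"twist":[0,0,0],"grip":-0.8},{"translation":[12,6,-28],"twist":[0,0,0],"grip":-0.8},{"translation":[26,14,-28],"twist":[0,0,0],"grip":-0.8},{"translation":[38,20,-18],"twist":[0,0,0],"grip":-0.8},{"translation":[44,23,-5],"twist":[0,0,0],"grip":-0.8},{"translation":[46,24,0],"twist":[0,0,0],"grip":-0.8},{"translation":[40,21,0],"twist":[0,0,0],"grip":-0.8},{"translation":[26,14,0],"twist":[0,0,0],"grip":-0.8},{"translation":[14,7,0],"twist":[0,0,0],"grip":-0.8},{"translation":[4,2,0],"twist":[0,0,0],"grip":-0.8}]'; python3 - <<'E'
from m import *
plan(629.5,106.1,75,-5.5,1)
E
```

```text
t: 14.4
tool_pos: [0.6256, 0.1046, 0.1402]
orientation: [2.325, 2.108, 0.0]
force: [-0.7, 0.4, -1.8]
opening: 0.029
t 14.4 tcp [625.6 104.6 140.2] 
R [[0.098, 0.995, 0.002], [0.995, -0.098, -0.002], [-0.002, 0.003, -1.0]] F [-0.7  0.4 -1.8] open 0.029 q [ 0.087  0.246  1.449 -0.003  1.445  0.185]
jaw -5.6 total [  3.9   1.5 -65.2] twist/row [ 0.003  0.002 -0.002]
[2, 4, 65]
```

```bash
python3 -m pendant '[{"translation":[0,2,6],"twist":[0,0,0],"grip":-0.8},{"translation":[0,1,12],"twist":[0,0,0],"grip":-0.8},{"translation":[0,0,15],"twist":[0,0,0],"grip":-0.8},{"translation":[0,0,11],"twist":[0,0,0],"grip":-0.8},{"translation":[0,0,6],"twist":[0,0,0],"grip":-0.8},{"translation":[0,0,2],"twist":[0,0,0],"grip":-0.8},{"translation":[0,0,0],"twist":[0,0,0],"grip":-0.8},{"translation":[0,0,0],"twist":[0,0,0],"grip":-0.8},{"translation":[0,0,0],"twist":[0,0,0],"grip":-0.8},{"translation":[0,0,0],"twist":[0,0,0],"grip":-0.8}]'; python3 - <<'E'
from m import *
plan(629.5,106.1,52,-5.5,1)
p,d,c=snap('wrist','w5');print(*[np.round(v,1) for v in foot('w5',(320,300))]) if 0 else None
W=cloud(d,c)
# in-hand foot axis from the flange outline: brown pixels
h=cv2.cvtColor(p,cv2.COLOR_RGB2HSV)
q=W[150:330,240:400].reshape(-1,3);z=robot.read_state()["tool_pos"][2]
zt=np.nanmax(q[:,2]);print("max z",zt)
for lo,hi in((z+.02,z+.045),):
    k=q[(q[:,2]>lo)&(q[:,2]<hi)];print(len(k),np.nanmedian(k,0),np.nanmin(k,0),np.nanmax(k,0))
E
```

```text
t: 15.4
tool_pos: [0.6264, 0.0998, 0.0819]
orientation: [2.33, 2.105, -0.005]
force: [-0.4, -0.0, -0.1]
opening: 0.0292
t 15.4 tcp [626.4  99.8  81.9] 
R [[0.101, 0.995, -0.001], [0.995, -0.101, -0.004], [-0.004, -0.001, -1.0]] F [-0.4 -0.  -0.1] open 0.0292 q [ 0.08   0.294  1.501 -0.004  1.348  0.182]
jaw -5.8 total [  3.1   6.3 -29.9] twist/row [-0.001  0.004 -0.005]
[7, 3, 30] 
max z 0.15011835742072033
5042 [0.62807189 0.10631607 0.11988905] [0.59982118 0.09018432 0.10202616] [0.65671085 0.11488086 0.12698691]
```

```bash
python3 -m pendant '[{"translation":[4,2,0],"twist":[0,0,0],"grip":-0.8},{"translation":[3,1,0],"twist":[0,0,0],"grip":-0.8},{"translation":[0,0,0],"twist":[0,0,0],"grip":-0.8},{"translation":[0,0,3],"twist":[0,0,0],"grip":-0.8},{"translation":[0,0,6],"twist":[0,0,0],"grip":-0.8},{"translation":[0,0,8],"twist":[0,0,0],"grip":-0.8},{"translation":[1,0,6],"twist":[0,0,0],"grip":-0.8},{"translation":[1,0,2],"twist":[0,0,0],"grip":-0.8},{"translation":[0,0,1],"twist":[0,0,0],"grip":-0.8},{"translation":[0,0,0],"twist":[0,0,0],"grip":-0.8}]'; python3 - <<'E'
from m import *
plan(629.5,106.1,50,-5.5,1)
E
```

```text
t: 16.45
tool_pos: [0.6304, 0.1095, 0.0531]
orientation: [2.329, 2.106, -0.006]
force: [0.2, 0.0, -0.6]
opening: 0.0293
t 16.45 tcp [630.4 109.5  53.1] 
R [[0.101, 0.995, -0.002], [0.995, -0.101, -0.004], [-0.004, -0.001, -1.0]] F [ 0.2  0.  -0.6] open 0.0293 q [ 0.094  0.336  1.505 -0.004  1.303  0.196]
jaw -5.8 total [-0.9 -3.4 -3.1] twist/row [-0.001  0.004 -0.005]
[-3, -1, 3]
```

```bash
python3 -m pendant '[{"translation":[-2,0,1],"twist":[0,0,0],"grip":-0.8},{"translation":[-1,0,1],"twist":[0,0,0],"grip":-0.8},{"translation":[0,0,1],"twist":[0,0,0],"grip":-0.8},{"translation":[0,0,0],"twist":[0,0,0],"grip":-0.8},{"translation":[0,0,0],"twist":[0,0,0],"grip":-0.8},{"translation":[0,0,0.5],"twist":[0,0,0],"grip":-0.8},{"translation":[0,0,0],"twist":[0,0,0],"grip":-0.8},{"translation":[0,0,0],"twist":[0,0,0],"grip":-0.8},{"translation":[0,0,0],"twist":[0,0,0],"grip":-0.8},{"translation":[0,0,0],"twist":[0,0,0],"grip":-0.8}]'; python3 - <<'E'
from m import *
plan(629.5,106.1,50,-5.5,1)
E
```

```text
t: 17.45
tool_pos: [0.631, 0.1062, 0.0508]
orientation: [2.329, 2.104, -0.003]
force: [-0.0, 0.1, -1.2]
opening: 0.029
t 17.45 tcp [631.  106.2  50.8] 
R [[0.101, 0.995, 0.001], [0.995, -0.101, -0.003], [-0.003, 0.001, -1.0]] F [-0.   0.1 -1.2] open 0.029 q [ 0.089  0.336  1.509 -0.004  1.296  0.191]
jaw -5.8 total [-1.5 -0.1 -0.8] twist/row [ 0.001  0.003 -0.005]
[0, -2, 1]
```

```bash
python3 -m pendant '[{"translation":[0,0,1],"twist":[0,0,0],"grip":-0.8},{"translation":[0,0,0],"twist":[0,0,0],"grip":-0.8},{"translation":[0,0,1],"twist":[0,0,0],"grip":-0.8},{"translation":[0,0,0],"twist":[0,0,0],"grip":-0.8},{"translation":[0,0,0.7],"twist":[0,0,0],"grip":-0.8},{"translation":[0,0,0],"twist":[0,0,0],"grip":-0.8},{"translation":[0,0,0],"twist":[0,0,0],"grip":-0.8},{"translation":[0,0,0],"twist":[0,0,0],"grip":-0.8},{"translation":[0,0,0],"twist":[0,0,0],"grip":-0.8},{"translation":[0,0,0],"twist":[0,0,0],"grip":-0.8}]'; python3 - <<'E'
from m import *
plan(629.5,106.1,50,-5.5,1)
E
```

```text
t: 18.45
tool_pos: [0.6321, 0.1066, 0.0506]
orientation: [2.327, 2.104, 0.0]
force: [-1.4, 0.3, 2.3]
opening: 0.0293
t 18.45 tcp [632.1 106.6  50.6] 
R [[0.101, 0.995, 0.003], [0.995, -0.101, -0.003], [-0.003, 0.003, -1.0]] F [-1.4  0.3  2.3] open 0.0293 q [ 0.089  0.337  1.508 -0.003  1.294  0.191]
jaw -5.8 total [-2.6 -0.5 -0.6] twist/row [ 0.003  0.003 -0.005]
[-1, -3, 1]
```

Contact shows as +2.3 N. I'll release and rise.

```bash
python3 -m pendant '[{"translation":[0,0,0],"twist":[0,0,0],"grip":0.4},{"translation":[0,0,0],"twist":[0,0,0],"grip":0.4},{"translation":[0,0,0],"twist":[0,0,0],"grip":0.4},{"translation":[0,0,0],"twist":[0,0,0],"grip":0.4},{"translation":[0,0,0],"twist":[0,0,0],"grip":0.4},{"translation":[0,0,-10],"twist":[0,0,0],"grip":0.4},{"translation":[0,0,-22],"twist":[0,0,0],"grip":0.4},{"translation":[0,0,-28],"twist":[0,0,0],"grip":0.4},{"translation":[0,0,-16],"twist":[0,0,0],"grip":0.5},{"translation":[0,0,-4],"twist":[0,0,0],"grip":0.8}]'; python3 - <<'E'
from m import *
plan(442,184.5,135,-5.5,10)
snap('wrist','w6');print(*[np.round(v,1) for v in foot('w6',(320,250))])
E
```

```text
t: 19.45
tool_pos: [0.6305, 0.1066, 0.1327]
orientation: [2.329, 2.105, -0.004]
force: [0.6, 0.1, -0.7]
opening: 0.0737
t 19.45 tcp [630.5 106.6 132.7] 
R [[0.101, 0.995, -0.0], [0.995, -0.101, -0.003], [-0.003, -0.0, -1.0]] F [ 0.6  0.1 -0.7] open 0.0737 q [ 0.089  0.267  1.437 -0.003  1.438  0.191]
jaw -5.8 total [-188.5   77.9    2.3] twist/row [-0.     0.    -0.001]
[6, -20, 0] [6, -20, 0] [6, -20, 0] [6, -20, 0] [6, -20, 0] [6, -20, 0] [6, -20, 0] [6, -20, 0] [6, -20, 0] [6, -20, 0] 
[631.1 105.1  82. ] [631.4 107.   88.3] 25.5 [322.7 251.6]
```

```bash
python3 -m pendant '[{"translation":[3,-9,0],"twist":[0,0,0],"grip":1},{"translation":[6,-19,0],"twist":[0,0,0],"grip":1},{"translation":[9,-28,0],"twist":[0,0,0],"grip":1},{"translation":[10,-33,0],"twist":[0,0,0],"grip":1},{"translation":[10,-34,0],"twist":[0,0,0],"grip":1},{"translation":[9,-29,0],"twist":[0,0,0],"grip":1},{"translation":[6,-20,0],"twist":[0,0,0],"grip":1},{"translation":[3,-11,0],"twist":[0,0,0],"grip":1},{"translation":[1,-4,0],"twist":[0,0,0],"grip":1},{"translation":[0,0,0],"twist":[0,0,0],"grip":1}]'; python3 - <<'E'
from m import *
plan(442.5,184.5,42,-5.5,1)
E
```

```text
t: 20.5
tool_pos: [0.4332, 0.1839, 0.1196]
orientation: [-2.326, -2.102, 0.026]
force: [0.8, 0.1, -0.2]
opening: 0.0929
t 20.5 tcp [433.2 183.9 119.6] 
R [[0.101, 0.995, -0.017], [0.995, -0.101, -0.007], [-0.008, -0.016, -1.0]] F [ 0.8  0.1 -0.2] open 0.0929 q [ 2.940e-01 -1.610e-01  1.906e+00 -1.000e-03  1.415e+00  3.950e-01]
jaw -5.8 total [  9.3   0.6 -77.6] twist/row [-0.016  0.008 -0.005]
[2, 10, 77]
```

```bash
python3 -m pendant '[{"translation":[1,4,3],"twist":[-0.006,0.003,0],"grip":1},{"translation":[1,4,10],"twist":[-0.005,0.003,0],"grip":1},{"translation":[0,1,18],"twist":[-0.004,0.002,0],"grip":1},{"translation":[0,0,18],"twist":[0,0,0],"grip":1},{"translation":[0,0,14],"twist":[0,0,0],"grip":1},{"translation":[0,0,7],"twist":[0,0,0],"grip":1},{"translation":[0,0,3],"twist":[0,0,0],"grip":1},{"translation":[0,0,1],"twist":[0,0,0],"grip":1},{"translation":[0,0,0],"twist":[0,0,0],"grip":0.8},{"translation":[0,0,0],"twist":[0,0,0],"grip":0.5}]'; python3 - <<'E'
from m import *
plan(442.5,184.5,42,-5.5,1)
E
```

```text
t: 21.5
tool_pos: [0.4491, 0.1823, 0.0399]
orientation: [2.336, 2.098, 0.004]
force: [0.0, -1.3, 0.3]
opening: 0.0816
t 21.5 tcp [449.1 182.3  39.9] 
R [[0.107, 0.994, 0.003], [0.994, -0.107, 0.0], [0.001, 0.003, -1.0]] F [ 0.  -1.3  0.3] open 0.0816 q [ 2.800e-01 -5.800e-02  1.964e+00 -1.000e-03  1.233e+00  3.870e-01]
jaw -6.1 total [-6.6  2.2  2.1] twist/row [ 0.003 -0.001 -0.011]
[2, -7, -2]
```

```bash
python3 -m pendant '[{"translation":[1,-3,-1],"twist":[0,0,-0.005],"grip":0.5},{"translation":[1,-2,-1],"twist":[0,0,-0.005],"grip":-0.8},{"translation":[0,-1,0],"twist":[0,0,0],"grip":-0.8},{"translation":[0,0,0],"twist":[0,0,0],"grip":-0.8},{"translation":[0,0,0],"twist":[0,0,0],"grip":-0.8},{"translation":[0,0,0],"twist":[0,0,0],"grip":-0.8},{"translation":[0,0,0],"twist":[0,0,0],"grip":-0.8},{"translation":[0,0,0],"twist":[0,0,0],"grip":-0.8},{"translation":[0,0,0],"twist":[0,0,0],"grip":-0.8},{"translation":[0,0,0],"twist":[0,0,0],"grip":-0.8}]'; python3 - <<'E'
from m import *
plan(623.5,42.6,140,-5.5,10)
E
```

```text
t: 22.5
tool_pos: [0.4443, 0.1858, 0.0443]
orientation: [2.322, 2.111, 0.009]
force: [-1.7, 0.2, 1.0]
opening: 0.0294
t 22.5 tcp [444.3 185.8  44.3] 
R [[0.095, 0.995, 0.007], [0.995, -0.095, 0.002], [0.002, 0.007, -1.0]] F [-1.7  0.2  1. ] open 0.0294 q [ 2.900e-01 -7.700e-02  1.974e+00 -1.000e-03  1.239e+00  3.860e-01]
jaw -5.5 total [ 179.2 -143.2   95.7] twist/row [ 0.001 -0.     0.   ]
[-13, 19, -9] [-13, 19, -9] [-13, 19, -9] [-13, 19, -10] [-13, 19, -10] [-13, 19, -10] [-13, 19, -10] [-13, 19, -10] [-13, 19, -10] [-13, 19, -10]
```

```bash
python3 -m pendant '[{"translation":[-1,2,-16],"twist":[0,0,0],"grip":-0.8},{"translation":[-6,9,-28],"twist":[0,0,0],"grip":-0.8},{"translation":[-12,18,-28],"twist":[0,0,0],"grip":-0.8},{"translation":[-18,27,-18],"twist":[0,0,0],"grip":-0.8},{"translation":[-21,33,-5],"twist":[0,0,0],"grip":-0.8},{"translation":[-22,34,0],"twist":[0,0,0],"grip":-0.8},{"translation":[-19,28,0],"twist":[0,0,0],"grip":-0.8},{"translation":[-13,19,0],"twist":[0,0,0],"grip":-0.8},{"translation":[-7,10,0],"twist":[0,0,0],"grip":-0.8},{"translation":[-2,2,0],"twist":[0,0,0],"grip":-0.8}]'; python3 - <<'E'
from m import *
plan(623.5,42.6,85,-5.5,1)
E
```

```text
t: 23.5
tool_pos: [0.617, 0.0423, 0.1395]
orientation: [2.321, 2.115, 0.001]
force: [-0.6, 0.8, -1.3]
opening: 0.0287
t 23.5 tcp [617.   42.3 139.5] 
R [[0.093, 0.996, 0.001], [0.996, -0.093, -0.0], [-0.0, 0.001, -1.0]] F [-0.6  0.8 -1.3] open 0.0287 q [-0.014  0.205  1.497 -0.     1.438  0.079]
jaw -5.3 total [  6.5   0.3 -54.5] twist/row [0.001 0.    0.003]
[1, 6, 55]
```

```bash
python3 -m pendant '[{"translation":[1,3,5],"twist":[0,0,0],"grip":-0.8},{"translation":[1,2,12],"twist":[0,0,0],"grip":-0.8},{"translation":[1,1,14],"twist":[0,0,0],"grip":-0.8},{"translation":[1,0,12],"twist":[0,0,0],"grip":-0.8},{"translation":[0,0,6],"twist":[0,0,0],"grip":-0.8},{"translation":[0,0,3],"twist":[0,0,0],"grip":-0.8},{"translation":[0,0,1],"twist":[0,0,0],"grip":-0.8},{"translation":[0,0,0],"twist":[0,0,0],"grip":-0.8},{"translation":[0,0,0],"twist":[0,0,0],"grip":-0.8},{"translation":[0,0,0],"twist":[0,0,0],"grip":-0.8}]'; python3 - <<'E'
from m import *
plan(623.5,42.6,52,-5.5,1)
E
```

```text
t: 24.5
tool_pos: [0.6198, 0.05, 0.0802]
orientation: [-2.316, -2.119, 0.003]
force: [0.2, 0.9, -1.2]
opening: 0.0289
t 24.5 tcp [619.8  50.   80.2] 
R [[0.089, 0.996, -0.003], [0.996, -0.089, 0.001], [0.0, -0.003, -1.0]] F [ 0.2  0.9 -1.2] open 0.0289 q [-2.000e-03  2.650e-01  1.539e+00  1.000e-03  1.341e+00  8.700e-02]
jaw -5.1 total [  3.7  -7.4 -28.2] twist/row [-0.003 -0.     0.007]
[-7, 4, 28]
```

```bash
python3 -m pendant '[{"translation":[-4,2,0],"twist":[0,0,0.004],"grip":-0.8},{"translation":[-2,1,0],"twist":[0,0,0.003],"grip":-0.8},{"translation":[-1,0,0],"twist":[0,0,0],"grip":-0.8},{"translation":[0,0,3],"twist":[0,0,0],"grip":-0.8},{"translation":[0,0,6],"twist":[0,0,0],"grip":-0.8},{"translation":[0,0,7],"twist":[0,0,0],"grip":-0.8},{"translation":[0,0,5],"twist":[0,0,0],"grip":-0.8},{"translation":[0,0,2],"twist":[0,0,0],"grip":-0.8},{"translation":[0,0,1],"twist":[0,0,0],"grip":-0.8},{"translation":[0,0,0],"twist":[0,0,0],"grip":-0.8}]'; python3 - <<'E'
from m import *
plan(623.5,42.6,50,-5.5,1)
E
```

```text
t: 25.5
tool_pos: [0.6226, 0.0418, 0.0543]
orientation: [-2.325, -2.11, 0.002]
force: [-0.0, 0.4, -0.6]
opening: 0.029
t 25.5 tcp [622.6  41.8  54.3] 
R [[0.097, 0.995, -0.002], [0.995, -0.097, 0.001], [0.0, -0.002, -1.0]] F [-0.   0.4 -0.6] open 0.029 q [-1.500e-02  2.950e-01  1.553e+00  1.000e-03  1.296e+00  8.200e-02]
jaw -5.6 total [ 0.9  0.8 -4.3] twist/row [-0.002 -0.    -0.001]
[1, 1, 4]
```

```bash
python3 -m pendant '[{"translation":[0,0,1],"twist":[0,0,0],"grip":-0.8},{"translation":[0,0,1],"twist":[0,0,0],"grip":-0.8},{"translation":[0,0,1],"twist":[0,0,0],"grip":-0.8},{"translation":[0,0,0],"twist":[0,0,0],"grip":-0.8},{"translation":[0,0,1],"twist":[0,0,0],"grip":-0.8},{"translation":[0,0,0],"twist":[0,0,0],"grip":-0.8},{"translation":[0,0,1],"twist":[0,0,0],"grip":-0.8},{"translation":[0,0,0],"twist":[0,0,0],"grip":-0.8},{"translation":[0,0,0],"twist":[0,0,0],"grip":-0.8},{"translation":[0,0,0],"twist":[0,0,0],"grip":-0.8}]'; python3 - <<'E'
from m import *
plan(623.5,42.6,50,-5.5,1)
E
```

```text
t: 26.5
tool_pos: [0.6237, 0.0419, 0.0505]
orientation: [-2.326, -2.111, -0.001]
force: [-0.4, -0.2, 0.2]
opening: 0.0291
t 26.5 tcp [623.7  41.9  50.5] 
R [[0.097, 0.995, 0.0], [0.995, -0.097, 0.001], [0.001, 0.0, -1.0]] F [-0.4 -0.2  0.2] open 0.0291 q [-1.500e-02  2.990e-01  1.555e+00  1.000e-03  1.287e+00  8.200e-02]
jaw -5.6 total [-0.2  0.7 -0.5] twist/row [ 0.    -0.001 -0.001]
[1, 0, 0]
```

```bash
python3 -m pendant '[{"translation":[0,0,1],"twist":[0,0,0],"grip":-0.8},{"translation":[0,0,0.5],"twist":[0,0,0],"grip":-0.8},{"translation":[0,0,0],"twist":[0,0,0],"grip":-0.8},{"translation":[0,0,0],"twist":[0,0,0],"grip":0.4},{"translation":[0,0,0],"twist":[0,0,0],"grip":0.4},{"translation":[0,0,0],"twist":[0,0,0],"grip":0.4},{"translation":[0,0,0],"twist":[0,0,0],"grip":0.4},{"translation":[0,0,0],"twist":[0,0,0],"grip":0.4},{"translation":[0,0,-12],"twist":[0,0,0],"grip":0.4},{"translation":[0,0,-26],"twist":[0,0,0],"grip":0.4}]'; python3 - <<'E'
from m import *
st()
snap('wrist','w7');print(*[np.round(v,1) for v in foot('w7',(322,255))])
p,d,c=load("t0");W=cloud(d,c)
hsv=cv2.cvtColor(p,cv2.COLOR_RGB2HSV)
reg=np.zeros((480,640),bool);reg[170:290,440:540]=1
ye=reg&(W[...,2]>.035)&(hsv[...,0]>20)&(hsv[...,0]<34)&(hsv[...,1]>150)
bk=reg&(W[...,2]>.025)&(W[...,2]<.06)&(hsv[...,2]<60)
for n,m in(("yel",ye),("blk",bk)):
  for s,cc,k in comps(m,60):
    P=(W[k][:,:2]*1000).astype(np.float32);r=cv2.minAreaRect(P);print(n,s,np.round(r[0],1),np.round(r[1],1),round(r[2],1),np.median(P,0),np.round(np.nanmedian(W[k][:,2]),4))
m=reg&(W[...,2]>.034)&(W[...,2]<.06)&(ye|bk)
E
```

```text
t: 27.5
tool_pos: [0.6208, 0.0419, 0.0848]
orientation: [-2.323, -2.108, 0.007]
force: [0.7, -0.1, 0.6]
opening: 0.0651
t 27.5 tcp [620.8  41.9  84.8] 
R [[0.097, 0.995, -0.007], [0.995, -0.097, 0.001], [0.0, -0.007, -1.0]] F [ 0.7 -0.1  0.6] open 0.0651 q [-1.500e-02  2.660e-01  1.529e+00  1.000e-03  1.354e+00  8.200e-02]
[622.5  39.2  82. ] [623.3  44.6  88.4] 31.1 [325.3 283. ]
yel [489 193  31  25 492] [ 612.3 -345.4] [54.2 46.6] 78.3 [ 610.79974 -342.03635] 0.0435
blk [486 215  25  47 803] [ 543.4 -332.1] [36.7 95.1] 78.2 [ 542.48566 -328.8449 ] 0.0395
```

Black's top measures 88.4 mm, so it is seated too. The scanner origin is at about (566,-336) with its axis at about -11°, and the mat centre is at about (562,-326).

```bash
python3 -c "
from h import *
plan(566,-336.3,85,-101.3,13)"
```

```text
t 27.55 tcp [624.3  41.9  91.5] 
R [[0.097, 0.995, 0.001], [0.995, -0.097, 0.001], [0.001, 0.001, -1.0]] F [ 0.7 -0.4  3.1] open 0.0653 q [-1.500e-02  2.600e-01  1.522e+00  1.000e-03  1.358e+00  8.200e-02]
jaw -5.6 total [ -58.3 -378.2   -6.5] twist/row [ 0.    -0.     0.129]
[-29, -2, 0] [-29, 2, 0] [-29, 6, 0] [-28, 10, 0] [-26, 13, 0] [-25, 16, 0] [-22, 19, 0] [-20, 22, 0] [-17, 24, 0] [-13, 26, 0] [-10, 28, 1] [-6, 29, 1] [-2, 29, 1]
```

```bash
python3 -m pendant '[{"translation":[0,0,-14],"twist":[0,0,0],"grip":0.5},{"translation":[0,0,-26],"twist":[0,0,0],"grip":0.5},{"translation":[-10,-1,-18],"twist":[0,0,0.05],"grip":0.5},{"translation":[-24,-1,-4],"twist":[0,0,0.1],"grip":1},{"translation":[-29,2,0],"twist":[0,0,0.129],"grip":1},{"translation":[-29,6,0],"twist":[0,0,0.129],"grip":1},{"translation":[-28,10,0],"twist":[0,0,0.129],"grip":1},{"translation":[-26,13,0],"twist":[0,0,0.129],"grip":1},{"translation":[-25,16,0],"twist":[0,0,0.129],"grip":1},{"translation":[-22,19,0],"twist":[0,0,0.129],"grip":1}]' 45; python3 -c "
from h import *
plan(566,-336.3,90,-101.3,8)"
```

```text
t: 28.55
tool_pos: [0.5881, -0.168, 0.1708]
orientation: [3.03, 0.811, 0.025]
force: [0.5, -0.2, 0.1]
opening: 0.0927
t 28.55 tcp [ 588.1 -168.   170.8] 
R [[0.866, 0.499, 0.016], [0.499, -0.866, -0.001], [0.014, 0.009, -1.0]] F [ 0.5 -0.2  0.1] open 0.0927 q [-0.366  0.153  1.498  0.005  1.475  0.682]
jaw -60.0 total [ -22.1 -168.3  -80.8] twist/row [ 0.    -0.002  0.09 ]
[-13, 17, 10] [-11, 18, 10] [-10, 19, 10] [-8, 20, 10] [-6, 20, 10] [-4, 21, 10] [-2, 21, 10] [-1, 21, 10]
```

```bash
python3 -m pendant '[{"translation":[-15,22,4],"twist":[0,0,0.1],"grip":1},{"translation":[-13,24,8],"twist":[0,0,0.1],"grip":1},{"translation":[-10,24,12],"twist":[0,0,0.1],"grip":1},{"translation":[-7,22,14],"twist":[0,0,0.1],"grip":1},{"translation":[-4,20,13],"twist":[0,0,0.1],"grip":1},{"translation":[-2,16,11],"twist":[0,0,0.08],"grip":1},{"translation":[-1,10,8],"twist":[0,0,0.06],"grip":1},{"translation":[0,5,4],"twist":[0,0,0.03],"grip":1},{"translation":[0,1,1],"twist":[0,0,0],"grip":1},{"translation":[0,0,0],"twist":[0,0,0],"grip":1}]'; python3 - <<'E'
from m import *
plan(566,-336.3,12,-101.3,1)
p,d,c=snap('wrist','w8')
W=cloud(d,c);hsv=cv2.cvtColor(p,cv2.COLOR_RGB2HSV)
near=(np.hypot(W[...,0]-.566,W[...,1]+.336)<.11)
ye=near&(W[...,2]>.035)&(W[...,2]<.06)&(hsv[...,0]>18)&(hsv[...,0]<36)&(hsv[...,1]>120)
bk=near&(W[...,2]>.033)&(W[...,2]<.05)&(hsv[...,2]<80)
for n,m in(("yel",ye),("blk",bk)):
  for s,cc,k in comps(m,300):
    P=(W[k][:,:2]*1000).astype(np.float32);r=cv2.minAreaRect(P);print(n,s,np.round(r[0],1),np.round(r[1],1),round(r[2],1),np.round(np.nanmedian(W[k][:,2]),4))
E
```

```text
t: 29.55
tool_pos: [0.5746, -0.3355, 0.1052]
orientation: [3.124, -0.287, 0.042]
force: [-0.4, 0.4, -0.1]
opening: 0.093
t 29.55 tcp [ 574.6 -335.5  105.2] 
R [[0.983, -0.182, 0.026], [-0.182, -0.983, -0.007], [0.027, 0.002, -1.0]] F [-0.4  0.4 -0.1] open 0.093 q [-0.611  0.327  1.418  0.01   1.372  1.141]
jaw -100.5 total [ -8.6  -0.8 -93.2] twist/row [ 0.002 -0.027  0.014]
[-11, 2, 93] 
yel [ 285  145   93   77 6300] [ 613.3 -347.6] [55.6 46.6] 78.2 0.0441
blk [ 301  220   58  135 7291] [ 545.7 -333.7] [36.1 93.7] 78.3 0.0403
```

View pics/w8.png

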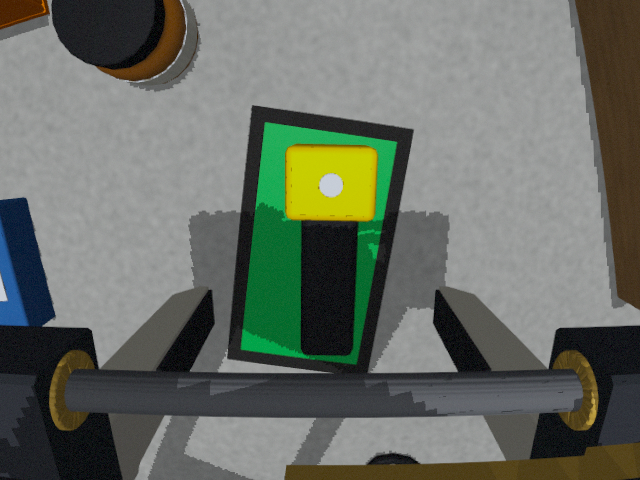

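The wrist view shows the yellow head at (331,184), the handle at (328,288), and the mat corners at (252,107), (413,130), (357,374) and (229,358).

```bash
python3 - <<'E'
from m import *
p,d,c=load('w8')
q=ray(c,[(252,107),(413,130),(357,374),(229,358)],.004)*1000;print(np.round(q,1),q.mean(0))
e=q[0]-q[3];f=q[1]-q[2];print(np.hypot(*e[:2]),np.hypot(*f[:2]),np.degrees(np.arctan2(e[1],e[0])),np.degrees(np.arctan2(f[1],f[0])))
E
python3 -m pendant '[{"translation":[-3,2,3],"twist":[0,-0.009,0.005],"grip":1},{"translation":[-3,1,8],"twist":[0,-0.009,0.008],"grip":1},{"translation":[-1,1,12],"twist":[0,-0.008,0.008],"grip":1},{"translation":[0,0,12],"twist":[0,0,0],"grip":1},{"translation":[0,0,8],"twist":[0,0,0],"grip":1},{"translation":[0,0,4],"twist":[0,0,0],"grip":1},{"translation":[0,0,1],"twist":[0,0,0],"grip":1},{"translation":[0,0,0],"twist":[0,0,0],"grip":1},{"translation":[0,0,0],"twist":[0,0,0],"grip":1},{"translation":[0,0,0],"twist":[0,0,0],"grip":1}]'; python3 - <<'E'
from m import *
plan(567,-338,12,-101.7,1)
E
```

```text
[[ 669.7 -305.3    4. ]
 [ 635.  -409.1    4. ]
 [ 459.3 -341.3    4. ]
 [ 491.2 -245.9    4. ]] [ 563.81796361 -325.37896504    4.        ]
188.0414033628161 188.2827895440829 -18.39789782552396 -21.08838625934278
t: 30.6
tool_pos: [0.5677, -0.3363, 0.0535]
orientation: [3.124, -0.316, -0.002]
force: [0.9, -0.1, -0.2]
opening: 0.0934
t 30.6 tcp [ 567.7 -336.3   53.5] 
R [[0.98, -0.2, -0.001], [-0.2, -0.98, -0.001], [-0.001, 0.001, -1.0]] F [ 0.9 -0.1 -0.2] open 0.0934 q [-0.611  0.384  1.443 -0.002  1.314  1.161]
jaw -101.5 total [ -0.7  -1.7 -41.5] twist/row [0.001 0.001 0.003]
[0, 2, 42]
```

```bash
python3 -m pendant '[{"translation":[0,1,4],"twist":[0,0,0],"grip":1},{"translation":[0,0,8],"twist":[0,0,0],"grip":1},{"translation":[0,0,10],"twist":[0,0,0],"grip":1},{"translation":[0,0,8],"twist":[0,0,0],"grip":1},{"translation":[0,0,4],"twist":[0,0,0],"grip":0.8},{"translation":[0,0,2],"twist":[0,0,0],"grip":0.6},{"translation":[0,0,1],"twist":[0,0,0],"grip":0.5},{"translation":[0,0,0],"twist":[0,0,0],"grip":0.4},{"translation":[0,0,0],"twist":[0,0,0],"grip":0.2},{"translation":[0,0,0],"twist":[0,0,0],"grip":0.2}]'; python3 - <<'E'
from m import *
plan(567,-338,12,-101.7,1)
E
```

```text
t: 31.6
tool_pos: [0.5677, -0.3377, 0.0138]
orientation: [3.124, -0.316, -0.0]
force: [0.2, 0.4, 0.8]
opening: 0.0567
t 31.6 tcp [ 567.7 -337.7   13.8] 
R [[0.98, -0.2, -0.0], [-0.2, -0.98, -0.002], [0.0, 0.002, -1.0]] F [0.2 0.4 0.8] open 0.0567 q [-0.613  0.427  1.466 -0.002  1.248  1.16 ]
jaw -101.5 total [-0.7 -0.3 -1.8] twist/row [ 0.002 -0.     0.003]
[-1, 0, 2]
```

```bash
python3 -m pendant '[{"translation":[0,0,1],"twist":[0,0,0],"grip":-0.7},{"translation":[0,0,0],"twist":[0,0,0],"grip":-0.7},{"translation":[0,0,0],"twist":[0,0,0],"grip":-0.7},{"translation":[0,0,0],"twist":[0,0,0],"grip":-0.7},{"translation":[0,0,0],"twist":[0,0,0],"grip":-0.7},{"translation":[0,0,0],"twist":[0,0,0],"grip":-0.7},{"translation":[0,0,0],"twist":[0,0,0],"grip":-0.7},{"translation":[0,0,-3],"twist":[0,0,0],"grip":-0.7},{"translation":[0,0,-8],"twist":[0,0,0],"grip":-0.7},{"translation":[0,0,-12],"twist":[0,0,0],"grip":-0.7}]' 45; python3 - <<'E'
from m import *
plan(555,-79.5,144,-101.7,12)
E
```

```text
t: 32.6
tool_pos: [0.567, -0.3371, 0.036]
orientation: [3.125, -0.316, -0.003]
force: [-1.1, -0.2, -0.1]
opening: 0.014
t 32.6 tcp [ 567.  -337.1   36. ] 
R [[0.98, -0.2, -0.002], [-0.2, -0.98, -0.0], [-0.002, 0.001, -1.0]] F [-1.1 -0.2 -0.1] open 0.014 q [-0.613  0.403  1.454 -0.002  1.286  1.16 ]
jaw -101.5 total [-12.  257.6 108. ] twist/row [0. 0. 0.]
[-5, -21, -9] [-5, -21, -9] [-5, -21, -9] [-5, -21, -9] [-5, -21, -9] [-5, -21, -9] [-5, -21, -9] [-5, -21, -9] [-5, -21, -9] [-5, -21, -9] [-5, -21, -9] [-5, -21, -9]
```

The opening reads 14 mm, so it isn't holding the 36 mm handle. I'll look.

```bash
python3 - <<'E'
from m import *
st()
p=snap('wrist','w9')[0];q=snap('top','t9')[0];s=snap('scene','s9')[0]
cv2.imwrite('pics/v9.png',np.vstack([np.hstack([cv2.resize(p,(400,300)),cv2.resize(q[150:300,420:620],(400,300))]),np.hstack([cv2.resize(s[330:480,120:320],(400,300)),cv2.resize(s,(400,300))])])[:,:,::-1])
E
```

```text
t 32.6 tcp [ 567.  -337.1   36. ] 
R [[0.98, -0.2, -0.002], [-0.2, -0.98, -0.0], [-0.002, 0.001, -1.0]] F [-1.1 -0.2 -0.1] open 0.014 q [-0.613  0.403  1.454 -0.002  1.286  1.16 ]
```

View pics/v9.png

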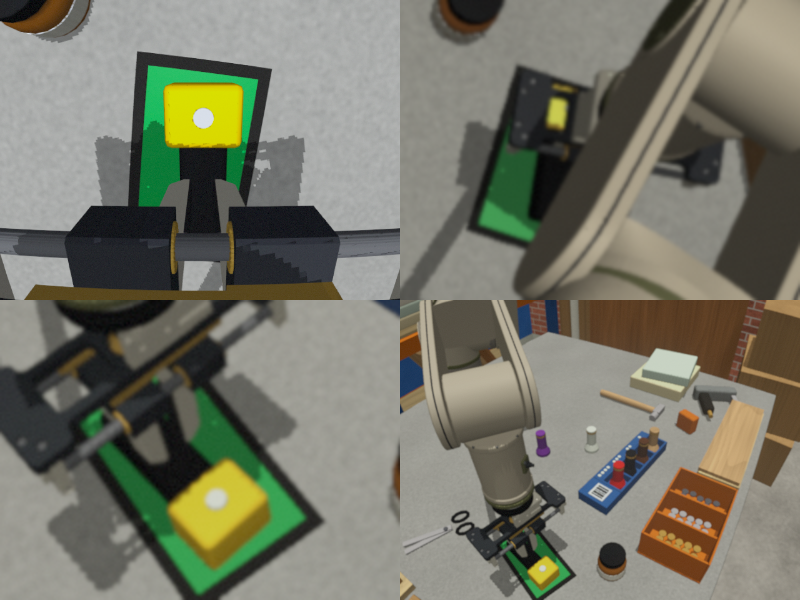

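```bash
python3 - <<'E'
from m import *
p,d,c=load('w9')
W=cloud(d,c);hsv=cv2.cvtColor(p,cv2.COLOR_RGB2HSV)
near=(np.hypot(W[...,0]-.566,W[...,1]+.336)<.11)
ye=near&(W[...,2]>.03)&(hsv[...,0]>18)&(hsv[...,0]<36)&(hsv[...,1]>120)
for s,cc,k in comps(ye,300):
    P=(W[k][:,:2]*1000).astype(np.float32);r=cv2.minAreaRect(P);print("yel",s,np.round(r[0],1),np.round(r[1],1),round(r[2],1),np.round(np.nanpercentile(W[k][:,2],[5,50,95]),4))
# handle profile just behind the head: section across axis at local x=15
a=np.radians(-11.7);u=np.array([np.cos(a),np.sin(a)]);n=np.array([-u[1],u[0]])
for nm in('w8','w9'):
    p,d,c=load(nm);W=cloud(d,c);L=W[...,:2]-np.array([.567,-.338]);lx=L@u*1000;ly=L@n*1000
    k=(lx>12)&(lx<20)&(W[...,2]>.002)&(abs(ly)<30);
    print(nm,[(b,round(float(np.nanmedian(W[...,2][k&(abs(ly-b)<1)]))*1000 if 0 else float(np.nanmedian(W[...,2][k&(abs(ly-b)<1.2)]))*1000,1)) for b in range(-24,25,3) if (k&(abs(ly-b)<1.2)).any()])
E
```

```text
yel [  261   133   128   105 11866] [ 613.1 -347.4] [56.2 47.6] 78.4 [0.041  0.0441 0.0454]
yel [272 354  14  85 690] [ 597.2 -335.1] [ 1.3 15.3] 79.0 [0.1606 0.1686 0.1713]
yel [362 354  13  85 681] [ 590.3 -350.1] [ 1.2 22.5] 78.3 [0.1612 0.1687 0.1711]
yel [   39   451   509    29 10051] [ 582.7 -335.3] [82.5 20.6] 78.5 [0.1742 0.1772 0.1796]
w8 [(-24, 4.5), (-21, 4.9), (-18, 37.3), (-15, 39.6), (-12, 40.6), (-9, 40.3), (-6, 40.6), (-3, 40.5), (0, 40.1), (3, 40.5), (6, 40.5), (9, 40.4), (12, 40.5), (15, 39.4), (18, 36.9), (21, 4.6), (24, 5.1)]
w9 [(-24, 4.6), (-21, 4.5), (-18, 37.1), (-15, 39.6), (-12, 40.4), (-9, 40.6), (-6, 40.5), (-3, 40.6), (0, 40.2), (3, 40.5), (6, 40.4), (9, 161.1), (12, 40.3), (15, 39.6), (18, 36.8), (21, 4.8), (24, 4.6)]
```

```bash
python3 -m pendant '[{"translation":[0,0,-4],"twist":[0,0,0],"grip":0.4},{"translation":[0,0,-4],"twist":[0,0,0],"grip":0.4},{"translation":[0,0,0],"twist":[0,0,0],"grip":0.4},{"translation":[0,0,0],"twist":[0,0,0],"grip":0.4},{"translation":[0,0,0],"twist":[0,0,0],"grip":0.4},{"translation":[0,0,0],"twist":[0,0,0],"grip":0.4},{"translation":[0,0,0],"twist":[0,0,0],"grip":0.4},{"translation":[0,0,3],"twist":[0,0,0],"grip":0.4},{"translation":[0,0,5],"twist":[0,0,0],"grip":0.4},{"translation":[0,0,2],"twist":[0,0,0],"grip":0.4}]' 45; python3 - <<'E'
from m import *
plan(567,-338,9,-101.7,1)
p,d,c=snap('wrist','w10');W=cloud(d,c);hsv=cv2.cvtColor(p,cv2.COLOR_RGB2HSV)
near=(np.hypot(W[...,0]-.566,W[...,1]+.336)<.11)
ye=near&(W[...,2]>.03)&(W[...,2]<.08)&(hsv[...,0]>18)&(hsv[...,0]<36)&(hsv[...,1]>120)
for s,cc,k in comps(ye,300):
    P=(W[k][:,:2]*1000).astype(np.float32);r=cv2.minAreaRect(P);print("yel",s,np.round(r[0],1),np.round(r[1],1),round(r[2],1),np.round(np.nanpercentile(W[k][:,2],[5,50,95]),4))
E
```

```text
t: 33.75
tool_pos: [0.5681, -0.3379, 0.035]
orientation: [3.123, -0.316, 0.002]
force: [-1.3, 0.3, -0.2]
opening: 0.0652
t 33.75 tcp [ 568.1 -337.9   35. ] 
R [[0.98, -0.2, 0.001], [-0.2, -0.98, -0.002], [0.001, 0.002, -1.0]] F [-1.3  0.3 -0.2] open 0.0652 q [-0.613  0.404  1.455 -0.002  1.281  1.16 ]
jaw -101.5 total [ -1.1  -0.1 -26. ] twist/row [ 0.002 -0.001  0.003]
[-1, 0, 26] 
yel [  260   136   128   104 11843] [ 613.3 -347.5] [55.8 47. ] 78.2 [0.0412 0.0442 0.0454]
```

```bash
python3 -m pendant '[{"translation":[0,0,3],"twist":[0,0,0],"grip":0.4},{"translation":[0,0,6],"twist":[0,0,0],"grip":0.4},{"translation":[0,0,7],"twist":[0,0,0],"grip":0.4},{"translation":[0,0,5],"twist":[0,0,0],"grip":0.4},{"translation":[0,0,2],"twist":[0,0,0],"grip":0.4},{"translation":[0,0,1],"twist":[0,0,0],"grip":0.2},{"translation":[0,0,0],"twist":[0,0,0],"grip":0},{"translation":[0,0,0],"twist":[0,0,0],"grip":-0.4},{"translation":[0,0,0],"twist":[0,0,0],"grip":-0.4},{"translation":[0,0,0],"twist":[0,0,0],"grip":-0.4}]' 45; python3 - <<'E'
from m import *
plan(567,-338,9,-101.7,1)
E
```

```text
t: 34.8
tool_pos: [0.5676, -0.3376, 0.008]
orientation: [3.124, -0.316, -0.0]
force: [-0.6, 0.4, -2.1]
opening: 0.0345
t 34.8 tcp [ 567.6 -337.6    8. ] 
R [[0.98, -0.2, -0.0], [-0.2, -0.98, -0.002], [-0.0, 0.002, -1.0]] F [-0.6  0.4 -2.1] open 0.0345 q [-0.613  0.434  1.469 -0.002  1.238  1.16 ]
jaw -101.5 total [-0.6 -0.4  1. ] twist/row [0.002 0.    0.003]
[-1, 0, -1]
```

```bash
python3 -m pendant '[{"translation":[0,0,0],"twist":[0,0,0],"grip":-0.4},{"translation":[0,0,0],"twist":[0,0,0],"grip":-0.4},{"translation":[0,0,0],"twist":[0,0,0],"grip":-0.4},{"translation":[0,0,-1],"twist":[0,0,0],"grip":-0.4},{"translation":[0,0,-2],"twist":[0,0,0],"grip":-0.4},{"translation":[0,0,-3],"twist":[0,0,0],"grip":-0.4},{"translation":[0,0,-3],"twist":[0,0,0],"grip":-0.4},{"translation":[0,0,-2],"twist":[0,0,0],"grip":-0.4},{"translation":[0,0,0],"twist":[0,0,0],"grip":-0.4},{"translation":[0,0,0],"twist":[0,0,0],"grip":-0.4}]' 45; python3 - <<'E'
from m import *
plan(567,-338,9,-101.7,1)
p,d,c=snap('wrist','w11');W=cloud(d,c);hsv=cv2.cvtColor(p,cv2.COLOR_RGB2HSV)
near=(np.hypot(W[...,0]-.566,W[...,1]+.336)<.11)
ye=near&(W[...,2]>.03)&(W[...,2]<.09)&(hsv[...,0]>18)&(hsv[...,0]<36)&(hsv[...,1]>120)
for s,cc,k in comps(ye,300):
    P=(W[k][:,:2]*1000).astype(np.float32);r=cv2.minAreaRect(P);print("yel",s,np.round(r[0],1),np.round(r[1],1),round(r[2],1),np.round(np.nanpercentile(W[k][:,2],[5,50,95]),4))
E
```

```text
t: 35.8
tool_pos: [0.5675, -0.3375, 0.0201]
orientation: [3.124, -0.316, -0.0]
force: [0.2, 0.3, -1.2]
opening: 0.0347
t 35.8 tcp [ 567.5 -337.5   20.1] 
R [[0.98, -0.2, -0.0], [-0.2, -0.98, -0.002], [-0.0, 0.002, -1.0]] F [ 0.2  0.3 -1.2] open 0.0347 q [-0.613  0.42   1.463 -0.002  1.258  1.16 ]
jaw -101.5 total [ -0.5  -0.5 -11.1] twist/row [0.002 0.    0.003]
[0, 1, 11] 
yel [  250   136   148   121 15836] [ 613.3 -347.2] [56.1 47.2] 78.3 [0.0531 0.0561 0.0573]
```

The scanner is now held: the head rose 12 mm with the gripper and is level. I'll take it to the label.

```bash
python3 - <<'E'
from m import *
p,d,c=load('w1');W=cloud(d,c)
hsv=cv2.cvtColor(p,cv2.COLOR_RGB2HSV);k=(hsv[...,1]<80)&(abs(W[...,2]-.035)<.006);k[:195]=0;k[:,:525]=0;k[270:]=0;k[:,605:]=0
q=np.argwhere(k)[:,::-1].astype(np.float32);r=cv2.minAreaRect(q);print(r,ray(c,r[0],.035)*1000)
E
python3 -m pendant '[{"translation":[-1,-3,-14],"twist":[0,0,0],"grip":-0.4},{"translation":[-3,-13,-24],"twist":[0,0,0],"grip":-0.4},{"translation":[-7,-27,-28],"twist":[0,0,0],"grip":-0.4},{"translation":[-10,-39,-24],"twist":[0,0,0],"grip":-0.4},{"translation":[-12,-45,-14],"twist":[0,0,0],"grip":-0.4},{"translation":[-11,-43,-6],"twist":[0,0,0],"grip":-0.4},{"translation":[-9,-35,-2],"twist":[0,0,0],"grip":-0.4},{"translation":[-6,-22,0],"twist":[0,0,0],"grip":-0.4},{"translation":[-3,-11,0],"twist":[0,0,0],"grip":-0.4},{"translation":[-1,-3,0],"twist":[0,0,0],"grip":-0.4}]' 55; python3 - <<'E'
from m import *
plan(554,-78.7,139,-101.5,1)
E
```

```text
((564.0, 231.0), (64.0, 68.0), 90.0) [[601.02455812 -88.37829306  35.        ]]
t: 36.85
tool_pos: [0.5549, -0.0796, 0.1462]
orientation: [3.124, -0.32, 0.014]
force: [0.6, -0.1, -2.2]
opening: 0.0343
t 36.85 tcp [554.9 -79.6 146.2] 
R [[0.979, -0.203, 0.009], [-0.203, -0.979, -0.002], [0.009, 0.0, -1.0]] F [ 0.6 -0.1 -2.2] open 0.0343 q [-0.234  0.038  1.665  0.     1.429  1.541]
jaw -101.7 total [-0.9  0.9 -7.2] twist/row [ 0.    -0.009 -0.003]
[-1, -1, 7]
```

```bash
python3 -m pendant '[{"translation":[0,0,2],"twist":[0,-0.003,0],"grip":-0.4},{"translation":[0,0,2],"twist":[0,-0.003,0],"grip":-0.4},{"translation":[0,0,2],"twist":[0,0,0],"grip":-0.4},{"translation":[0,0,0],"twist":[0,0,0],"grip":-0.4},{"translation":[0,0,0],"twist":[0,0,0],"grip":-0.4},{"translation":[0,0,0],"twist":[0,0,0],"grip":-0.4},{"translation":[0,0,0],"twist":[0,0,0],"grip":-0.4},{"translation":[0,0,0],"twist":[0,0,0],"grip":-0.4},{"translation":[0,0,0],"twist":[0,0,0],"grip":-0.4},{"translation":[0,0,0],"twist":[0,0,0],"grip":-0.4}]' 55; python3 - <<'E'
from m import *
plan(554,-78.7,139,-101.5,1)
p,d,c=snap('wrist','w12');W=cloud(d,c);hsv=cv2.cvtColor(p,cv2.COLOR_RGB2HSV)
ye=(W[...,2]>.15)&(W[...,2]<.2)&(hsv[...,0]>18)&(hsv[...,0]<36)&(hsv[...,1]>120);ye[330:]=0
for s,cc,k in comps(ye,300):
    P=(W[k][:,:2]*1000).astype(np.float32);r=cv2.minAreaRect(P);print("yel",s,np.round(r[0],1),np.round(r[1],1),round(r[2],1),np.round(np.nanpercentile(W[k][:,2],[5,50,95]),4))
E
```

```text
t: 37.85
tool_pos: [0.5545, -0.0844, 0.1389]
orientation: [3.123, -0.328, 0.001]
force: [0.4, 0.3, -1.5]
opening: 0.0347
t 37.85 tcp [554.5 -84.4 138.9] 
R [[0.978, -0.208, 0.0], [-0.208, -0.978, -0.002], [0.001, 0.002, -1.0]] F [ 0.4  0.3 -1.5] open 0.0347 q [-0.241  0.053  1.663 -0.002  1.425  1.539]
jaw -102.0 total [-0.5  5.7  0.1] twist/row [ 0.002 -0.001 -0.008]
[-2, -5, 0] 
yel [  249   137   149   120 15843] [600.3 -94.3] [55.9 46.8] 77.8 [0.172  0.175  0.1761]
```

```bash
python3 -m pendant '[{"translation":[0,-3,0],"twist":[0,0,0],"grip":-0.4},{"translation":[0,-2,0],"twist":[0,0,0],"grip":-0.4},{"translation":[0,0,0],"twist":[0,0,0],"grip":-0.4},{"translation":[0,0,0],"twist":[0,0,0],"grip":-0.4},{"translation":[0,0,0],"twist":[0,0,0],"grip":-0.4},{"translation":[0,0,0],"twist":[0,0,0],"grip":-0.4},{"translation":[0,0,0],"twist":[0,0,0],"grip":-0.4},{"translation":[0,0,0],"twist":[0,0,0],"grip":-0.4},{"translation":[0,0,0],"twist":[0,0,0],"grip":-0.4},{"translation":[0,0,0],"twist":[0,0,0],"grip":-0.4}]'; python3 -c "
from h import *
plan(554,-78.7,139,-101.5,1)"; python3 -m pendant '[{"translation":[0,0,0],"twist":[0,0,0],"grip":-0.4},{"translation":[0,0,0],"twist":[0,0,0],"grip":-0.4},{"translation":[0,0,0],"twist":[0,0,0],"grip":-0.4},{"translation":[0,0,0],"twist":[0,0,0],"grip":-0.4},{"translation":[0,0,0],"twist":[0,0,0],"grip":-0.4},{"translation":[0,0,0],"twist":[0,0,0],"grip":-0.4},{"translation":[0,0,0],"twist":[0,0,0],"grip":-0.4},{"translation":[0,0,0],"twist":[0,0,0],"grip":-0.4},{"translation":[0,0,0],"twist":[0,0,0],"grip":-0.4},{"translation":[0,0,0],"twist":[0,0,0],"grip":-0.4}]'; python3 - <<'E'
from m import *
plan(563.5,-326,60,-109,12)
p,d,c=snap('wrist','w13');W=cloud(d,c);hsv=cv2.cvtColor(p,cv2.COLOR_RGB2HSV)
ye=(W[...,2]>.15)&(W[...,2]<.2)&(hsv[...,0]>18)&(hsv[...,0]<36)&(hsv[...,1]>120);ye[330:]=0
for s,cc,k in comps(ye,300):
    P=(W[k][:,:2]*1000).astype(np.float32);r=cv2.minAreaRect(P);print("yel",s,np.round(r[0],1),np.round(r[1],1),round(r[2],1),np.round(np.nanpercentile(W[k][:,2],[5,50,95]),4))
E
```

```text
t: 38.9
tool_pos: [0.5557, -0.0788, 0.139]
orientation: [3.123, -0.327, 0.001]
force: [0.1, -0.2, -2.1]
opening: 0.0343
t 38.9 tcp [555.7 -78.8 139. ] 
R [[0.978, -0.207, 0.0], [-0.207, -0.978, -0.002], [0.001, 0.002, -1.0]] F [ 0.1 -0.2 -2.1] open 0.0343 q [-0.231  0.054  1.662 -0.002  1.425  1.549]
jaw -102.0 total [-1.7  0.1 -0. ] twist/row [ 0.002 -0.001 -0.008]
[-2, 0, 0] 
t: 39.9
tool_pos: [0.5557, -0.0788, 0.139]
orientation: [3.123, -0.327, 0.001]
force: [-0.4, -0.6, -1.7]
opening: 0.0341
t 39.9 tcp [555.7 -78.8 139. ] 
R [[0.978, -0.207, 0.001], [-0.207, -0.978, -0.002], [0.001, 0.002, -1.0]] F [-0.4 -0.6 -1.7] open 0.0341 q [-0.231  0.054  1.662 -0.002  1.425  1.549]
jaw -102.0 total [   7.8 -247.2  -79. ] twist/row [ 0.   -0.    0.01]
[5, 20, 7] [5, 20, 7] [5, 20, 7] [6, 20, 7] [6, 20, 7] [6, 20, 7] [6, 20, 7] [6, 20, 7] [7, 20, 7] [7, 19, 7] [7, 19, 7] [7, 19, 7] 
yel [  250   137   148   120 15844] [601.1 -88.7] [56.  47.6] 77.9 [0.1722 0.1751 0.1763]
```

The scanner stayed still for over 1.7 s with the head at (601.1,-88.7), 0.3 mm from the label centre, and its underside 100 mm above it. Next I'll take it back to the mat centre.

```bash
python3 -m pendant '[{"translation":[2,4,0],"twist":[0,0,0.012],"grip":-0.4},{"translation":[4,13,0],"twist":[0,0,0.012],"grip":-0.4},{"translation":[8,26,2],"twist":[0,0,0.014],"grip":-0.4},{"translation":[10,36,6],"twist":[0,0,0.014],"grip":-0.4},{"translation":[11,41,10],"twist":[0,0,0.014],"grip":-0.4},{"translation":[11,39,14],"twist":[0,0,0.014],"grip":-0.4},{"translation":[10,33,14],"twist":[0,0,0.014],"grip":-0.4},{"translation":[7,22,10],"twist":[0,0,0.012],"grip":-0.4},{"translation":[4,12,5],"twist":[0,0,0.008],"grip":-0.4},{"translation":[1,4,2],"twist":[0,0,0],"grip":-0.4}]'; python3 - <<'E'
from m import *
plan(563.5,-326,20,-109,1)
E
```

```text
t: 40.95
tool_pos: [0.56, -0.3358, 0.0757]
orientation: [3.094, -0.519, 0.008]
force: [-0.0, 0.5, -0.7]
opening: 0.0341
t 40.95 tcp [ 560.  -335.8   75.7] 
R [[0.945, -0.326, 0.004], [-0.326, -0.945, -0.005], [0.006, 0.003, -1.0]] F [-0.   0.5 -0.7] open 0.0341 q [-6.180e-01  3.400e-01  1.457e+00 -1.000e-03  1.339e+00  1.286e+00]
jaw -109.0 total [  3.5   9.8 -55.7] twist/row [ 0.003 -0.006 -0.001]
[0, -11, 56]
```

```bash
python3 -m pendant '[{"translation":[0,-4,3],"twist":[0.001,-0.002,0],"grip":-0.4},{"translation":[0,-3,8],"twist":[0.001,-0.002,0],"grip":-0.4},{"translation":[0,-2,12],"twist":[0,-0.001,0],"grip":-0.4},{"translation":[0,-1,11],"twist":[0,0,0],"grip":-0.4},{"translation":[0,0,8],"twist":[0,0,0],"grip":-0.4},{"translation":[0,0,5],"twist":[0,0,0],"grip":-0.4},{"translation":[0,0,2],"twist":[0,0,0],"grip":-0.4},{"translation":[0,0,0],"twist":[0,0,0],"grip":-0.4},{"translation":[0,0,0],"twist":[0,0,0],"grip":-0.4},{"translation":[0,0,0],"twist":[0,0,0],"grip":-0.4}]'; python3 - <<'E'
from m import *
plan(563.5,-326,8,-109,1)
E
```

```text
t: 41.95
tool_pos: [0.565, -0.321, 0.0233]
orientation: [-3.1, 0.511, -0.0]
force: [-0.2, -0.3, -1.1]
opening: 0.0343
t 41.95 tcp [ 565.  -321.    23.3] 
R [[0.947, -0.321, 0.0], [-0.321, -0.947, 0.0], [0.0, -0.0, -1.0]] F [-0.2 -0.3 -1.1] open 0.0343 q [-0.596  0.39   1.495  0.     1.256  1.302]
jaw -108.7 total [ -1.5  -5.  -15.3] twist/row [-0.    -0.     0.005]
[0, 5, 15]
```

```bash
python3 -m pendant '[{"translation":[0,3,1],"twist":[0,0,0.003],"grip":-0.4},{"translation":[0,2,2],"twist":[0,0,0],"grip":-0.4},{"translation":[0,0,3],"twist":[0,0,0],"grip":-0.4},{"translation":[0,0,3],"twist":[0,0,0],"grip":-0.4},{"translation":[0,0,2],"twist":[0,0,0],"grip":-0.4},{"translation":[0,0,1],"twist":[0,0,0],"grip":-0.4},{"translation":[0,0,0],"twist":[0,0,0],"grip":-0.4},{"translation":[0,0,0],"twist":[0,0,0],"grip":-0.4},{"translation":[0,0,0],"twist":[0,0,0],"grip":-0.4},{"translation":[0,0,0],"twist":[0,0,0],"grip":-0.4}]'; python3 - <<'E'
from m import *
plan(563.5,-326,8,-109,1)
E
```

```text
t: 42.95
tool_pos: [0.5638, -0.327, 0.0113]
orientation: [3.098, -0.517, 0.003]
force: [0.3, -0.7, -1.8]
opening: 0.0344
t 42.95 tcp [ 563.8 -327.    11.3] 
R [[0.946, -0.325, 0.002], [-0.325, -0.946, -0.001], [0.002, 0.0, -1.0]] F [ 0.3 -0.7 -1.8] open 0.0344 q [-0.604  0.407  1.497  0.     1.236  1.297]
jaw -109.0 total [-0.3  1.  -3.3] twist/row [ 0.    -0.002  0.001]
[-1, -1, 3]
```

```bash
python3 -m pendant '[{"translation":[0,0,1],"twist":[0,0,0],"grip":-0.4},{"translation":[0,0,0],"twist":[0,0,0],"grip":-0.4},{"translation":[0,0,1],"twist":[0,0,0],"grip":-0.4},{"translation":[0,0,0],"twist":[0,0,0],"grip":-0.4},{"translation":[0,0,1],"twist":[0,0,0],"grip":-0.4},{"translation":[0,0,0],"twist":[0,0,0],"grip":-0.4},{"translation":[0,0,0.5],"twist":[0,0,0],"grip":-0.4},{"translation":[0,0,0],"twist":[0,0,0],"grip":-0.4},{"translation":[0,0,0],"twist":[0,0,0],"grip":-0.4},{"translation":[0,0,0],"twist":[0,0,0],"grip":-0.4}]'; python3 - <<'E'
from m import *
plan(563.5,-326,8,-109,1)
E
```

```text
t: 43.95
tool_pos: [0.5641, -0.3272, 0.0079]
orientation: [3.098, -0.517, 0.004]
force: [-0.5, 0.4, -1.5]
opening: 0.0343
t 43.95 tcp [ 564.1 -327.2    7.9] 
R [[0.946, -0.325, 0.002], [-0.325, -0.946, -0.001], [0.003, 0.001, -1.0]] F [-0.5  0.4 -1.5] open 0.0343 q [-0.604  0.411  1.498  0.     1.229  1.297]
jaw -109.0 total [-0.6  1.2  0.1] twist/row [ 0.001 -0.003  0.001]
[-1, -1, 0]
```

```bash
python3 -m pendant '[{"translation":[0,0,0.5],"twist":[0,0,0],"grip":-0.4},{"translation":[0,0,0],"twist":[0,0,0],"grip":-0.4},{"translation":[0,0,0.5],"twist":[0,0,0],"grip":-0.4},{"translation":[0,0,0],"twist":[0,0,0],"grip":-0.4},{"translation":[0,0,0.5],"twist":[0,0,0],"grip":-0.4},{"translation":[0,0,0],"twist":[0,0,0],"grip":-0.4},{"translation":[0,0,0],"twist":[0,0,0],"grip":-0.4},{"translation":[0,0,0],"twist":[0,0,0],"grip":-0.4},{"translation":[0,0,0],"twist":[0,0,0],"grip":-0.4},{"translation":[0,0,0],"twist":[0,0,0],"grip":-0.4}]'; python3 - <<'E'
from m import *
plan(563.5,-326,8,-109,1)
E
```

```text
t: 44.95
tool_pos: [0.5644, -0.3274, 0.0079]
orientation: [3.097, -0.517, 0.005]
force: [-1.5, 0.2, 1.6]
opening: 0.0346
t 44.95 tcp [ 564.4 -327.4    7.9] 
R [[0.946, -0.325, 0.003], [-0.325, -0.946, -0.002], [0.003, 0.001, -1.0]] F [-1.5  0.2  1.6] open 0.0346 q [-0.604  0.411  1.498  0.     1.229  1.297]
jaw -109.0 total [-0.9  1.4  0.1] twist/row [ 0.001 -0.003  0.001]
[-1, -1, 0]
```

Contact shows as +1.6 N. I'll release, rise and check.

```bash
python3 -m pendant '[{"translation":[0,0,0],"twist":[0,0,0],"grip":0.6},{"translation":[0,0,0],"twist":[0,0,0],"grip":0.6},{"translation":[0,0,0],"twist":[0,0,0],"grip":0.6},{"translation":[0,0,0],"twist":[0,0,0],"grip":0.6},{"translation":[0,0,0],"twist":[0,0,0],"grip":0.6},{"translation":[0,0,0],"twist":[0,0,0],"grip":0.6},{"translation":[0,0,-10],"twist":[0,0,0],"grip":0.6},{"translation":[0,0,-25],"twist":[0,0,0],"grip":0.6},{"translation":[0,0,-35],"twist":[0,0,0],"grip":0.6},{"translation":[0,0,-35],"twist":[0,0,0],"grip":0.6}]'; python3 -m pendant '[{"translation":[0,0,-35],"twist":[0,0,0],"grip":0.6},{"translation":[0,0,-35],"twist":[0,0,0],"grip":0.6},{"translation":[0,0,-25],"twist":[0,0,0],"grip":0.6},{"translation":[-20,0,-10],"twist":[0,0,0],"grip":0.6},{"translation":[-30,0,0],"twist":[0,0,0],"grip":0.6},{"translation":[-30,0,0],"twist":[0,0,0],"grip":0.6},{"translation":[-20,0,0],"twist":[0,0,0],"grip":0.6},{"translation":[-5,0,0],"twist":[0,0,0],"grip":0.6},{"translation":[0,0,0],"twist":[0,0,0],"grip":0.6},{"translation":[0,0,0],"twist":[0,0,0],"grip":0.6}]'; python3 - <<'E'
from m import *
st();p,d,c=snap('wrist','w14');W=cloud(d,c);hsv=cv2.cvtColor(p,cv2.COLOR_RGB2HSV)
ye=(W[...,2]>.03)&(W[...,2]<.06)&(hsv[...,0]>18)&(hsv[...,0]<36)&(hsv[...,1]>120)&(np.hypot(W[...,0]-.56,W[...,1]+.33)<.12)
for s,cc,k in comps(ye,300):
    P=(W[k][:,:2]*1000).astype(np.float32);r=cv2.minAreaRect(P);print("yel",s,np.round(r[0],1),np.round(r[1],1),round(r[2],1),np.round(np.nanpercentile(W[k][:,2],[5,50,95]),4))
s,ds,cs=snap('scene','s14')
for n,uv in dict(pale=(523,345),): pass
Ws=cloud(ds,cs)
for n,P in dict(p1=(634,170),p2=(628,106),p3=(622,42.5),p4=(615,-20),white=(466,77),purple=(345,-19)).items():
    k=np.hypot(Ws[...,0]*1000-P[0],Ws[...,1]*1000-P[1])<24;k&=Ws[...,2]>.06
    q=Ws[k]*1000;t=q[q[:,2]>np.percentile(q[:,2],97)-2.5];print(n,len(q),np.round(np.percentile(q[:,2],97),1),np.round(t[:,:2].mean(0),1))
cv2.imwrite('pics/v14.png',np.hstack([cv2.resize(p,(400,300)),cv2.resize(s,(400,300))])[:,:,::-1])
E
```

```text
t: 45.95
tool_pos: [0.5602, -0.3246, 0.1097]
orientation: [-3.095, 0.517, 0.012]
force: [0.6, -0.3, 1.4]
opening: 0.0744
t: 46.95
tool_pos: [0.4629, -0.2926, 0.2372]
orientation: [3.092, -0.516, 0.022]
force: [0.1, -0.1, 0.3]
opening: 0.0743
t 46.95 tcp [ 462.9 -292.6  237.2] 
R [[0.946, -0.325, 0.013], [-0.325, -0.946, -0.009], [0.015, 0.004, -1.0]] F [ 0.1 -0.1  0.3] open 0.0743 q [-6.580e-01 -4.400e-02  1.582e+00  1.000e-03  1.589e+00  1.244e+00]
yel [ 290    3   66   60 3373] [ 607.1 -342.5] [55.8 47.6] 71.5 [0.0412 0.044  0.0456]Traceback (most recent call last):
  File "<stdin>", line 7, in <module>
ValueError: too many values to unpack (expected 2)
```

```bash
python3 - <<'E'
from m import *
p=load('w14')[0];s,ds,cs=load('s14');Ws=cloud(ds,cs)
for n,P in dict(p1=(634,170),p2=(628,106),p3=(622,42.5),p4=(615,-20),white=(466,77),purple=(345,-19)).items():
    k=np.hypot(Ws[...,0]*1000-P[0],Ws[...,1]*1000-P[1])<24;k&=Ws[...,2]>.06
    q=Ws[k]*1000
    if len(q)==0: print(n,"hidden");continue
    z=np.percentile(q[:,2],97);t=q[q[:,2]>z-2.5];print(n,len(q),np.round(z,1),np.round(t[:,:2].mean(0),1))
cv2.imwrite('pics/v14.png',np.hstack([cv2.resize(p,(400,300)),cv2.resize(s,(400,300))])[:,:,::-1])
E
```

```text
p1 292 89.6 [634.6 168.7]
p2 307 90.7 [629.3 105.4]
p3 354 90.5 [620.9  39.3]
p4 388 90.8 [615.4 -20.2]
white 257 84.9 [466.5  76.1]
purple 262 84.3 [344.7 -21.1]
```

View pics/v14.png

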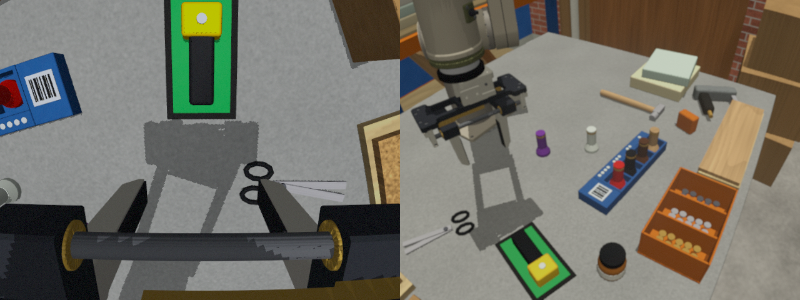

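The scanner is flat and centred on the mat, its handle along the mat's long side. All the feet stand in their pockets, and the gripper touches nothing.

```bash
python3 -c "
from plant import robot
print(robot.close_job())"
```

```text
the job is handed in; nothing more can be done
None
```

The job is done and handed in at about 47 s on the robot's clock (limit 72 s). The system reports no verdict.

- **Feet:** I set pale, dark and black, in that order, into the one-, two- and three-dot pockets. Each was lowered until it rested on the floor before release. Right after each release, wrist depth put their tops at 88.3–88.4 mm against an expected 88 mm. In the last picture all three stand upright in their pockets. White, red and purple are within 2–3 mm of where they started.
- **Scan:** I held the scanner's underside 100 mm above the label, with the head 0.3 mm off the label centre as seen by the wrist camera. It stayed still for over 1.7 s.
- **Scanner back on its mat:** The wrist camera shows it lying level, with its origin about 2 mm from the mat centre and aligned with the mat to about 1°.

**What went wrong or disagreed:**
- **Failed grip:** The first grip on the scanner closed to 14 mm without holding it, probably because it was too high on the handle. The scanner did not move, and a second grip about 5 mm lower held.
- **Pale foot:** It drifted about 8 mm off centre while entering its pocket, possibly brushing the wall. I re-centred it before setting it down.
- **Camera differences:** The top and wrist cameras differed by up to about 2–3 mm. The scene camera read heights 1–3 mm too high.
- **Hammer, tape measure and jar:** I judged these only by eye in the last picture, where they look undisturbed.

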